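# Prepare and load the heatsink test bar

## Task

Get the heatsink test bar ready for a run: dip the tip of the spatula well down into the paste pot, touch it down on top of the raised bar at the switch end and draw it along the bar's top to the other end, then lay the spatula level in both forks of its rest. Next set every heatsink on the narrow bar, fins up, lengthwise along it, balanced on its middle and nothing sticking out past the bar's ends, and only when all are on, throw the switch lever fully over to its other side. Keep the pot upright, and leave the screwdriver, fan and memory module alone.

Things in the scene. Friction and masses are not known exactly. Their poses are not given: they have to be found in the camera images.
- spatula: Paste spatula: black square handle 110 x 16 x 16 mm with a yellow band, then a thin steel shank and a flat steel blade, straight, 170 mm overall; starts lying on the table. Origin: centre of the handle's underside, midway along the handle; x points along the handle to the blade tip, z up as it lies. The handle spans x -55 to 55 mm and z 0 to 16 mm.
- spatula_tip (a point): The end of the spatula's blade (12 mm wide, 3 mm thick), 115 mm along x and 8 mm up from the spatula's origin; same axes.
- pot: Loose open round black paste pot, outside radius 34 mm at the rim (3 mm wall), 30 mm high, floor 4 mm thick. Origin: centre of its underside, z up. Dip: tip inside, at least 12 mm below the rim.
- rest: Fixed spatula rest: steel base plate 100 x 70 x 8 mm with two upright aluminium forks at x = -35 and +35 mm (each 10 mm thick), the notch floors 45 mm above the table, notches 24 mm wide and 14 mm deep. Origin: centre of the underside, z up; a spatula lying in the rest runs along x, either way round, its handle midway over the forks.
- bar: Fixed test bar: a plain aluminium wall 22 mm wide (x), 320 mm long (y), its flat top 55 mm above the table, on a dark base plate 80 mm wide and 8 mm thick. Origin: centre of the underside, z up; the bar runs along y from -160 to +160 mm; the switch stands past the +y end, at y = 195 mm.
- switch (a joint): The switch lever on the base plate past the +y end of the bar. 0 = off, leaning to the bar's -x side; it swings about an axis along the bar's y to about 1.0 rad = fully over, leaning to the +x side, and stays where it is left.
- switch_tip (a point): Top end of the switch lever (black, 70 mm long).
- sink0: Dark anodised finned aluminium heatsink, 50 mm long (x), 40 mm wide (y), 25 mm high, 90 g, flat base down and fins up; may be absent (3 to 5 are present, all alike). Origin: centre of its underside, z up.
- sink1: Dark anodised finned aluminium heatsink, 50 mm long (x), 40 mm wide (y), 25 mm high, 90 g, flat base down and fins up; may be absent (3 to 5 are present, all alike). Origin: centre of its underside, z up.
- sink2: Dark anodised finned aluminium heatsink, 50 mm long (x), 40 mm wide (y), 25 mm high, 90 g, flat base down and fins up; may be absent (3 to 5 are present, all alike). Origin: centre of its underside, z up.
- sink3: Dark anodised finned aluminium heatsink, 50 mm long (x), 40 mm wide (y), 25 mm high, 90 g, flat base down and fins up; may be absent (3 to 5 are present, all alike). Origin: centre of its underside, z up.
- sink4: Dark anodised finned aluminium heatsink, 50 mm long (x), 40 mm wide (y), 25 mm high, 90 g, flat base down and fins up; may be absent (3 to 5 are present, all alike). Origin: centre of its underside, z up.
- screwdriver: Bystander: yellow-handled screwdriver lying beyond the bar. Leave alone.
- fan: Bystander: black square 80 mm fan, 25 mm thick, lying beyond the bar. Leave alone.
- module: Bystander: green memory module 133 x 31 x 6 mm lying beyond the bar. Leave alone.
Not all that is in view belongs to the job. What is shaped like the sink1 but orange is not meant.

How it is judged:
By the outcome, as a careful person would: the job done as asked, in the order asked, and still so for the second after the job is handed in, with the robot touching nothing.
Of sink0, sink1, sink2, sink3, sink4 only 3 to 5 are there at a start; the rules pass over those that are not, and their reading is None.
At some moment in a run one of pot may be knocked a few centimetres aside while the robot is not near it.
Once in a run the grip may slacken for a moment while it holds something.
It also fails if it takes over 210 s, if anything falls off the work surface, if the arm or the gripper's body presses on something with over 40 N, if the wrist force passes 120 N, or if a joint passes its speed limit or range.

## Robot

A 7-joint arm with a two-finger parallel gripper is mounted at the origin on the work surface. World frame = base frame: x ahead of the robot, y to its left, z up, the work surface at z = 0. Lengths are in m, angles in rad, forces in N, time in s.
With the tool pointing down it reaches from about 0.425 to 0.95 m from the base axis. Payload 4.7 kg.
Tool frame: the origin (TCP) lies on the centre line of the jaws, within the pads' length; the fingertips stand 14 mm ahead of it and the grasp point (between the pads) lies 5 mm behind it (r.finger_overhang is the distance from the TCP to the fingertips, in m); z points along the fingers, y is the line along which they close (so a half turn about z gives the same grasp; the last joint's range is limited). The gripper opens to 85 mm and grips with 20 to 120 N. Pads are 22 mm wide; open, the fingers measure 114 mm over their backs; the gripper's body (76 mm by 85 mm) begins 54 mm behind the grasp point. The pads swing forward as they close: fully open they stand 13 mm farther back than shut.
Start: joints at [-1.357, 0.469, -0.049, 1.532, 0.024, 1.141, -0.082], TCP at [0.162, 0.655, 0.245] pointing down, gripper open.
Joint ranges: [-2.59, 2.59], [-0.33, 1.99], [-1.39, 1.29], [0.1, 2.45], [-1.04, 4.18], [0.21, 1.99], [-2.66, 2.66]. Speed limits (rad/s): [2.57, 2.57, 3.14, 3.14, 3.14, 3.14, 3.14].

## Interface

Orientations are given as a unit quaternion [x, y, z, w].
In Python, from cell import r gives the robot as it stands.
- The arm moves only by the shell command python3 -m jog 'ROWS' [OPENING] [FORCE]. ROWS is JSON, a list that holds one entry, the list of rows, each a list of 6 numbers: the shift along the tool's x, y, z in mm, then the turn, a rotation vector about the tool's x, y, z in degrees. A call has 1 to 8 rows; each row shifts and turns the commanded pose from where the row before left it, along the tool's axes as they then stand; what a row does not reach is not made up. A row lasts 1/10 s, in which the tool goes at most 50 mm and 8.59 degrees, less where a joint would pass 70% of its speed; a pose out of reach is approached as far as the arm can. A call with a gripper value outside its range is refused whole. OPENING is the finger opening in mm, from 0 to 85.4, set as the call begins (- or left out, the last holds). The fingers move at their own pace and stop on an object; FORCE is the grip in N (left out, the last holds). Time passes only in rows, so rows that do not move let the fingers close. It gives the time, the measured TCP pose, the force, the opening and the grip force at its end, in the units of the state.
- r.read_state(): the state, without advancing time (a new reading comes with each control period).
- r.grab_frame(name): name is "side" or "top"; returns the picture (420x560x3 uint8, red, green, blue); there is no depth.
- r.get_calibration(name): a dict with "intrinsics" (3x3 intrinsics, pixels), "camera_from_world" (4x4, takes a point from world to camera coordinates). Camera axes: x right, y down, z forward; pixel columns grow to the right and rows downward; lengths in m; the calibration is good to about 2 mm. A picture is of the moment at which its call begins. get_calibration takes no time and is no camera call.
- r.sign_off(): hands the job in; it is judged then, once.
The state is a dict: "t": time; "q": joint angles; "qvel": joint speeds; "effort": joint torques, N m; "eef_pos": TCP position; "tool_rot": TCP orientation; "wrist_force": force on the tool from outside, world axes, zero at the start; "ft_torque": the same for the moment, N m; "opening": opening from 0.0 (shut) to 1.0 (fully open); "gripper_force": force on a finger pad.
Only numpy, scipy, OpenCV 4.12 (cv2) and the standard library are available. Lean on these libraries where they do the work, as an engineer would, in place of code of your own. Each camera call takes 0.05 s, during which the arm holds its last target. There are 200 camera calls.

## Working session

There is one attempt and no reset: what is moved stays moved. The work goes in short steps, Python scripts to look and compute and a shell command to move; the robot and the scene stay as the last step left them, time stands still between calls to the robot, and variables do not carry over. Pictures are saved under pics/ and viewed, at most 14 in all, crops included, and the job is handed in when it is done.

```bash
ls; mkdir -p pics; python3 - <<'E'
from cell import r
import cv2
for n in("top","side"):
    cv2.imwrite(f"pics/{n}0.png",cv2.cvtColor(r.grab_frame(n),cv2.COLOR_RGB2BGR))
    c=r.get_calibration(n);print(n,c)
print(r.read_state(), r.finger_overhang)
E
```

```text
pics
top {'intrinsics': array([[416.69698084,   0.        , 285.9342978 ],
       [  0.        , 416.69698084, 211.72238367],
       [  0.        ,   0.        ,   1.        ]]), 'camera_from_world': array([[ 0.01400546, -0.99987903,  0.0067661 ,  0.01543157],
       [-0.99627237, -0.01453034, -0.08503079,  0.59032015],
       [ 0.08511881, -0.00554998, -0.99635535,  1.03204124],
       [ 0.        ,  0.        ,  0.        ,  1.        ]])}
side {'intrinsics': array([[381.32175946,   0.        , 272.48375734],
       [  0.        , 381.32175946, 208.44478429],
       [  0.        ,   0.        ,   1.        ]]), 'camera_from_world': array([[-0.9073401 , -0.420328  , -0.00763698,  0.55120374],
       [-0.23618218,  0.52469412, -0.81787166,  0.17348757],
       [ 0.34778143, -0.74028404, -0.57535   ,  0.8210642 ],
       [ 0.        ,  0.        ,  0.        ,  1.        ]])}
{'t': 0.1, 'q': array([-1.35688643,  0.46936049, -0.04858462,  1.53354839,  0.02414122,
        1.14097072, -0.0822964 ]), 'qvel': array([ 0.0002064 , -0.00268292, -0.00136554, -0.00236629, -0.00208129,
       -0.00067254, -0.00267703]), 'effort': array([ 1.20673365e-03, -5.11520290e+01, -4.66309895e-02, -2.38390446e+01,
        1.08460282e-02,  4.34301459e-03,  3.02699527e-05]), 'eef_pos': array([0.16217699, 0.65473522, 0.24437755]), 'tool_rot': array([ 1.21087023e-01,  9.92641532e-01, -8.48387020e-04, -5.36619837e-05]), 'wrist_force': array([ 0.50310969, -0.70105639, -0.05589459]), 'ft_torque': array([ 0.03659218, -0.02737638,  0.00616283]), 'gripper_force': 0.0, 'opening': 1.0006524286332295} 0.014
```

View pics/top0.png

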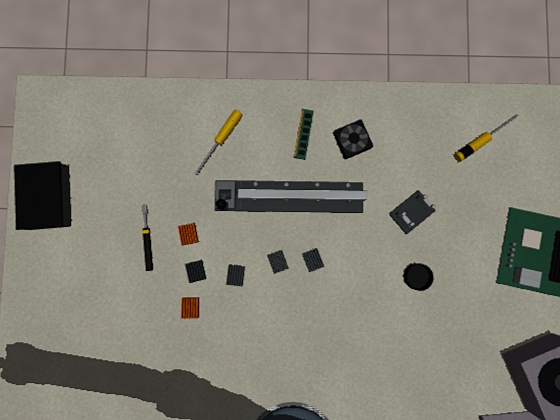

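View pics/side0.png

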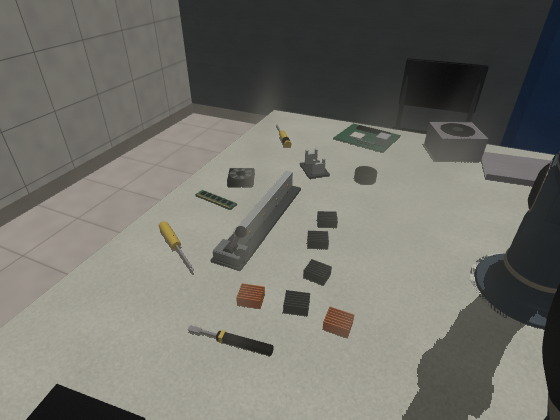

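Top view: dark sinks at (195,271), (236,275), (278,261), (313,260). Orange decoys, not meant, at (188,234) and (190,308). Spatula handle at (148,250) with its tip at (144,206). Bar at (290,196) with the switch at (223,200), rest at (412,212), pot at (418,277). I'll confirm these in one enlarged crop.

```bash
python3 - <<'E'
import cv2,numpy as np
a=cv2.imread("pics/top0.png")
l=cv2.resize(a[200:320,130:330],None,fx=4,fy=4,interpolation=cv2.INTER_CUBIC)
cv2.imwrite("pics/cropL.png",l)
b=cv2.resize(a[175:295,205:445],None,fx=3.3,fy=3.3,interpolation=cv2.INTER_CUBIC)
cv2.imwrite("pics/cropR.png",b)
E
```

```text
(no output)
```

View pics/cropL.png

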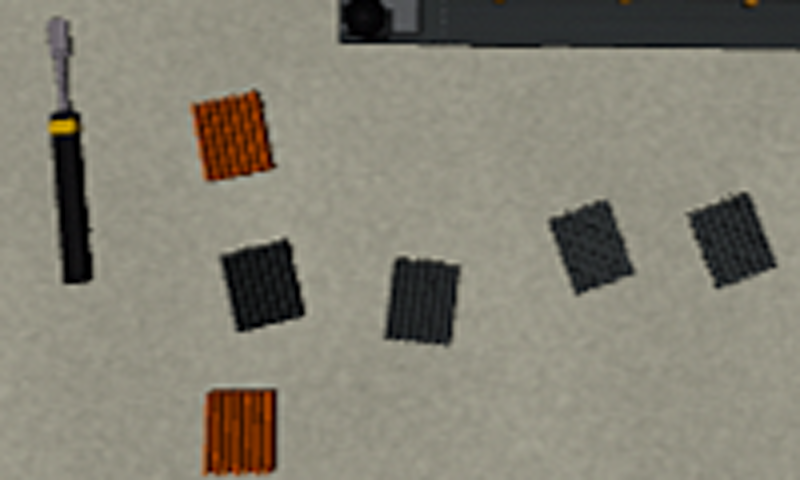

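View pics/cropR.png

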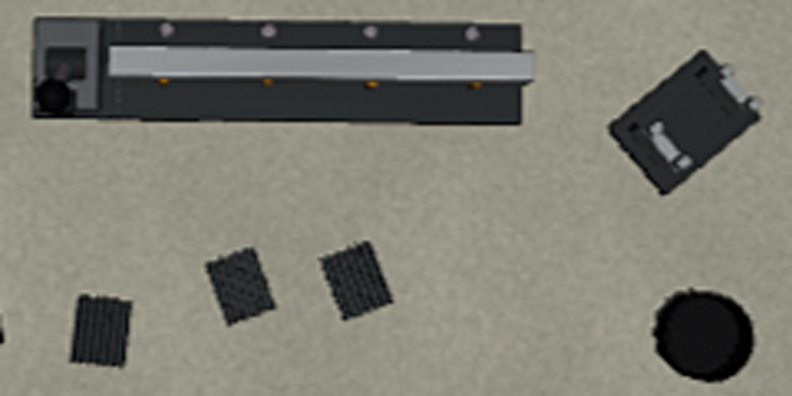

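The crops show four dark finned sinks, fins up and running along their long side. The only decoys are the two orange ones. The switch lever leans to the robot side of the bar. Next I fit poses.

```bash
cat > h.py <<'E'
import cv2,numpy as np
from scipy.optimize import minimize
from scipy.spatial.transform import Rotation as R
from cell import r
def proj(P,n="top"):
    c=r.get_calibration(n);P=np.atleast_2d(P);q=P@c["camera_from_world"][:3,:3].T+c["camera_from_world"][:3,3]
    q=q@c["intrinsics"].T;return q[:,:2]/q[:,2:]
def unproj(uv,z,n="top"):
    c=r.get_calibration(n);M=c["camera_from_world"];uv=np.atleast_2d(uv).astype(float)
    d=np.c_[uv,np.ones(len(uv))]@np.linalg.inv(c["intrinsics"]).T@M[:3,:3]
    o=-M[:3,:3].T@M[:3,3];return o+d*((z-o[2])/d[:,2])[:,None]
def box(sx,sy,z0,z1):
    return np.array([[x,y,z] for x in(-sx/2,sx/2) for y in(-sy/2,sy/2) for z in(z0,z1)])
def sil(P,S=8,n="top",win=None):
    u0,v0,w,h=win;m=np.zeros((h*S,w*S),np.uint8)
    p=(proj(P,n)-[u0-.5,v0-.5])*S
    cv2.fillConvexPoly(m,cv2.convexHull(p.astype(np.float32)).round().astype(np.int32),255)
    return cv2.resize(m,(w,h),interpolation=cv2.INTER_AREA)/255.
def fit(mask,win,pts,x0,n="top"):
    u0,v0,w,h=win;m=mask[v0:v0+h,u0:u0+w].astype(float)
    def c(p):
        s=sil(R.from_euler('z',p[2]).apply(pts)+[p[0],p[1],0],n=n,win=win);return 1-np.minimum(s,m).sum()/np.maximum(s,m).sum()
    b=min((minimize(c,[x0[0],x0[1],a],method="Nelder-Mead",options=dict(initial_simplex=np.array([[x0[0],x0[1],a]]*4)+np.array([[0,0,0],[.008,0,0],[0,.008,0],[0,0,.2]]))) for a in(x0[2],x0[2]-.3,x0[2]+.3)),key=lambda s:s.fun)
    return b.x,1-b.fun
def shot(n="top",save=None):
    a=r.grab_frame(n)
    if save: cv2.imwrite(f"pics/{save}.png",cv2.cvtColor(a,cv2.COLOR_RGB2BGR))
    return a
def delta(pos,Rt,p0=None,R0=None):
    "tool-axes shift (mm) and rotvec (deg) from the current pose to pos,Rt"
    s=r.read_state();p0=s["eef_pos"] if p0 is None else p0;R0=R.from_quat(s["tool_rot"]) if R0 is None else R0
    return (R0.inv().apply(np.array(pos)-p0)*1e3).round(1),np.degrees((R0.inv()*Rt).as_rotvec()).round(1)
E
python3 - <<'E'
from h import *
a=cv2.cvtColor(cv2.imread("pics/top0.png"),cv2.COLOR_BGR2RGB).astype(int)
dark=a.max(2)<90
for uv in[(195,271),(236,275),(278,261),(313,260)]:
    x=unproj(uv,.0125)[0];w=(uv[0]-18,uv[1]-18,37,37)
    print(uv,*fit(dark,w,box(.05,.04,0,.025),[x[0],x[1],0]))
w=(138,224,20,52);m=(a.max(2)<80)|((a[...,0]>150)&(a[...,2]<80))
x=unproj((148,250),.008)[0];print("spat",*fit(m,w,box(.11,.016,0,.016),[x[0],x[1],0]))
print("tip",unproj((144.3,205),.008))
t=np.linspace(0,2*np.pi,40);cyl=np.array([[.034*np.cos(k),.034*np.sin(k),z] for k in t for z in(0,.03)])
x=unproj((418,277),.015)[0];print("pot",*fit(dark,(395,255,46,46),cyl,[x[0],x[1],0]))
x=unproj((290,196),.004)[0];print("barpx",x,[unproj(p,.055)[0].round(4) for p in[(238,189.5),(238,198),(366,191),(366,199.5)]],[unproj(p,.008)[0].round(4) for p in[(215,180.5),(215,210),(363,182),(363,212)]])
# rest base corners from crop (/3.3)
for p in[(704,50),(609,128),(663,193),(761,115)]: print("rest",unproj((205+p[0]/3.3,175+p[1]/3.3),.008)[0].round(4))
for p in[(734,85),(668,147)]: print("fork",unproj((205+p[0]/3.3,175+p[1]/3.3),.059)[0].round(4))
print("lever",unproj((205+54/3.3,175+97/3.3),.06)[0])
E
```

```text
(195, 271) [0.43750777 0.2512367  0.26295964] 0.9413584857344062
(236, 275) [ 0.42929325  0.15006165 -0.09799153] 0.9435843870258384
(278, 261) [0.46545753 0.04350596 0.37599578] 0.9386734462467623
(313, 260) [ 0.47045401 -0.04568067  0.37469062] 0.9461288419494026
spat [0.49167999 0.37624486 0.1384242 ] 0.8168117352172856
tip [[0.60355528 0.3887933  0.008     ]]
pot [ 0.43225382 -0.31189953 -0.01214366] 0.9570053743282089
barpx [0.63295888 0.01376954 0.004     ] [array([0.6409, 0.1434, 0.055 ]), array([0.6198, 0.1429, 0.055 ]), array([ 0.6419, -0.1737,  0.055 ]), array([ 0.6207, -0.1736,  0.055 ])] [array([0.67  , 0.2087, 0.008 ]), array([0.5933, 0.2065, 0.008 ]), array([ 0.6719, -0.1753,  0.008 ]), array([ 0.5937, -0.1751,  0.008 ])]
rest [ 0.6527 -0.319   0.008 ]
rest [ 0.59   -0.2437  0.008 ]
rest [ 0.5398 -0.2855  0.008 ]
rest [ 0.602  -0.3631  0.008 ]
fork [ 0.6194 -0.3245  0.059 ]
fork [ 0.5722 -0.2746  0.059 ]
lever [0.60279345 0.1827554  0.06      ]
```

```bash
python3 - <<'E'
from h import *
a=cv2.cvtColor(cv2.imread("pics/top0.png"),cv2.COLOR_BGR2RGB).astype(int)
# spatula axis: PCA of non-table pixels
m=(np.abs(a-np.median(a[215:290,160:175].reshape(-1,3),0)).max(2)>35)
v,u=np.nonzero(m[200:275,138:158]);P=unproj(np.c_[u+138,v+200],.008)
c=P.mean(0);d=np.linalg.svd(P-c)[2][0];d*=np.sign(d[0]);s=(P-c)@d;print("spat yaw",np.arctan2(d[1],d[0]),"len",np.ptp(s),"org from tip",c+d*(s.max()-.115),"from back",c+d*(s.min()+.055))
yaw=np.arctan2(d[1],d[0]);o=(c+d*((s.max()-.115+s.min()+.055)/2))
o[2]=.12
Rt=R.from_matrix(np.c_[[-np.cos(yaw),-np.sin(yaw),0],[-np.sin(yaw),np.cos(yaw),0],[0,0,-1]])
print(o,delta(o,Rt))
m2=(np.abs(a-np.median(a[230:250,380:395].reshape(-1,3),0)).max(2)>35).astype(np.uint8)
m2=cv2.morphologyEx(m2,cv2.MORPH_CLOSE,np.ones((5,5),np.uint8))
print("rest",*fit(m2,(382,182,60,58),box(.1,.07,0,.008),[.596,-.303,-.88]))
E
```

```text
spat yaw 0.11589787819509291 len 0.17058928589287747 org from tip [0.49212815 0.37669013 0.008     ] from back [0.49154282 0.37662198 0.008     ]
[0.49183549 0.37665605 0.12      ] (array([-386.8, -190.5,  124.7]), array([ -0.1,  -0. , -20.6]))
rest [ 0.59663963 -0.30180438 -0.88042935] 0.9467496934341751
```

```bash
python3 -m jog '[[[-39,-19,10,0,0,0],[-39,-19,10,0,0,0],[-39,-19,10,0,0,0],[-39,-19,10,0,0,0],[-39,-19,10,0,0,0],[-39,-19,10,0,0,0],[-39,-19,10,0,0,0],[-39,-19,10,0,0,0]]]' 45 100
python3 -m jog '[[[-38,-19,10,0,0,0],[-37,-19,10,0,0,0],[0,0,0,0,0,-5.2],[0,0,0,0,0,-5.2],[0,0,0,0,0,-5.2],[0,0,0,0,0,-5],[0,0,0,0,0,0],[0,0,0,0,0,0]]]'
python3 - <<'E'
from h import *
yaw=.116;o=[.4918,.3766,.018]
Rt=R.from_matrix(np.c_[[-np.cos(yaw),-np.sin(yaw),0],[-np.sin(yaw),np.cos(yaw),0],[0,0,-1]])
print(delta(o,Rt),r.read_state()["q"].round(2))
E
```

```text
t: 0.9
eef_pos: [0.4295, 0.4312, 0.1646]
tool_rot: [0.121, 0.993, -0.0, -0.0]
wrist_force: [0.2, 0.3, -0.3]
opening: 0.526
gripper_force: 0.0
t: 1.7
eef_pos: [0.4921, 0.3775, 0.145]
tool_rot: [-0.057, 0.998, -0.0, -0.0]
wrist_force: [-0.1, 0.3, 0.8]
opening: 0.532
gripper_force: 0.0
(array([  0.3,  -0.9, 127. ]), array([-0. , -0. , -0.1])) [-0.69  0.48 -0.04  1.77  0.03  0.9   0.94]
```

```bash
python3 -m jog '[[[0,-1,30,0,0,0],[0,0,30,0,0,0],[0,0,30,0,0,0],[0,0,20,0,0,0],[0,0,10,0,0,0],[0,0,6,0,0,0],[0,0,0,0,0,0]]]' 35
python3 -m jog '[[[0,0,0,0,0,0],[0,0,0,0,0,0],[0,0,0,0,0,0],[0,0,0,0,0,0],[0,0,0,0,0,0],[0,0,0,0,0,0]]]' 0 110
```

```text
t: 2.4
eef_pos: [0.4923, 0.3768, 0.0192]
tool_rot: [-0.058, 0.998, -0.0, -0.0]
wrist_force: [-0.1, -0.2, -0.7]
opening: 0.411
gripper_force: 0.0
t: 3.0
eef_pos: [0.4931, 0.3775, 0.0209]
tool_rot: [-0.058, 0.998, 0.001, 0.001]
wrist_force: [-0.2, -0.9, 6.1]
opening: 0.149
gripper_force: 108.7
```

```bash
python3 -m jog '[[[0,0,-20,0,0,0],[0,0,-30,0,0,0],[0,0,-40,0,0,0],[0,0,-40,0,0,0],[0,0,0,0,0,0],[0,0,0,0,0,0]]]'
python3 - <<'E'
from h import *
a=shot("side","side1");b=shot("top","top1")
s=r.read_state();p=s["eef_pos"];print(s["q"].round(2))
ua=proj(p,"side")[0].astype(int);ub=proj(p)[0].astype(int);print(ua,ub)
f=lambda i,u:cv2.resize(np.pad(i,((80,80),(80,80),(0,0)))[u[1]+10:u[1]+150,u[0]-15:u[0]+175],None,fx=2.1,fy=2.1,interpolation=cv2.INTER_CUBIC)
cv2.imwrite("pics/c1.png",cv2.cvtColor(np.hstack([f(a,ua),f(b,ub)]),cv2.COLOR_RGB2BGR))
E
```

```text
t: 3.6
eef_pos: [0.4927, 0.377, 0.1506]
tool_rot: [-0.058, 0.998, 0.001, 0.001]
wrist_force: [0.8, -0.6, -0.3]
opening: 0.144
gripper_force: 107.9
[-0.69  0.47 -0.04  1.77  0.03  0.9   0.94]
[239 289] [126 248]
```

View pics/c1.png

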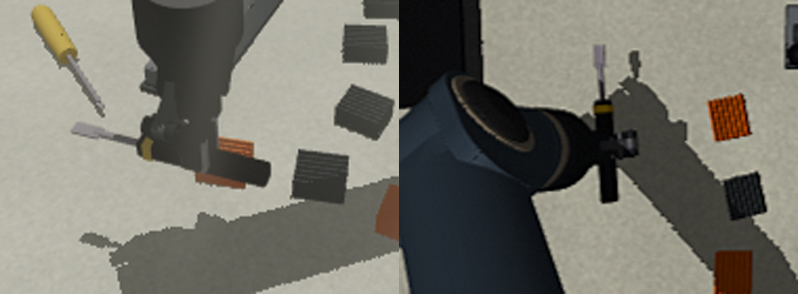

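```bash
cat >> h.py <<'E'
TIP=np.array([-.115,0,.0129])
def tip():
    s=r.read_state();return s["eef_pos"]+R.from_quat(s["tool_rot"]).apply(TIP)
E
python3 - <<'E'
from h import *
t=tip();print(t,proj(t,"side"),proj(t))
s=r.read_state();b=s["eef_pos"]+R.from_quat(s["tool_rot"]).apply([.055,0,.0129]);print(proj(b,"side"),proj(b))
print("tip top measured",126-95+598/2.1-190,248-70+44/2.1,"back",126-95+608/2.1-190,248-70+203/2.1)
print("side tip",239-95+73/2.1,289-70+128/2.1,"back",239-95+268/2.1,289-70+175/2.1)
E
```

```text
[0.60575236 0.38948154 0.13507936] [[179.02125455 279.64710136]] [[125.4767209  198.37924391]]
[[271.47470602 302.65358687]] [[130.75919432 273.47317072]]
tip top measured 125.76190476190476 198.95238095238096 back 130.52380952380952 274.66666666666663
side tip 178.76190476190476 279.95238095238096 back 271.6190476190476 302.3333333333333
```

```bash
python3 -m jog '[[[0,-30,-12,0,0,0],[0,-40,-10,0,0,0],[0,-42,-10,0,0,0],[0,-42,-10,0,0,0],[0,-42,-8,0,0,0],[0,-42,0,0,0,0],[0,-42,0,0,0,0],[0,-42,0,0,0,0]]]'
python3 - <<'E'
from h import *
a=shot("top","top2").astype(int);dark=a.max(2)<90
t=np.linspace(0,2*np.pi,40);cyl=np.array([[.034*np.cos(k),.034*np.sin(k),z] for k in t for z in(0,.03)])
x,f=fit(dark,(385,245,66,66),cyl,[.432,-.312,0]);print("pot",x,f)
def pose(tp,yaw,pitch):
    c,s=np.cos(yaw),np.sin(yaw)
    Rt=R.from_matrix(np.c_[[-c,-s,0],[-s,c,0],[0,0,-1]])*R.from_euler('y',pitch,degrees=True);return np.array(tp)-Rt.apply(TIP),Rt
s=r.read_state()
print(r.read_state()["eef_pos"]);p,Rt=pose([x[0],x[1],.1],-.88,45);print(p,delta(p,Rt))
p,Rt=pose([x[0],x[1],.16],-.88,0);print(p,delta(p,Rt))
E
cat >> h.py <<'E'
def pose(tp,yaw,pitch):
    c,s=np.cos(yaw),np.sin(yaw)
    Rt=R.from_matrix(np.c_[[-c,-s,0],[-s,c,0],[0,0,-1]])*R.from_euler('y',pitch,degrees=True);return np.array(tp)-Rt.apply(TIP),Rt
E
```

```text
t: 4.5
eef_pos: [0.5289, 0.0551, 0.1978]
tool_rot: [-0.058, 0.998, -0.0, -0.001]
wrist_force: [0.3, -0.5, -0.3]
opening: 0.155
gripper_force: 72.6
pot [ 0.43217643 -0.3118432   0.18351082] 0.9547360027339522
[0.52958773 0.04590577 0.19777441]
[ 0.38617692 -0.25619924  0.19043896] (array([ 174.5, -285.2,    9.6]), array([-22.5,  41.2,  53.3]))
[ 0.35890405 -0.22320823  0.1729    ] (array([ 198.1, -249.4,   27. ]), array([-0.4, -0. , 56.5]))
```

```bash
python3 -m jog '[[[0,0,0,0,0,0],[0,0,0,0,0,0],[25,-41,0,0,0,0],[25,-41,0,0,0,0],[25,-41,0,0,0,0],[25,-41,0,0,0,0],[25,-41,0,0,0,0],[25,-41,0,0,0,0]]]' 0 115
python3 -m jog '[[[24,-39,0,0,0,8],[0,0,0,0,0,8],[0,0,0,0,0,8],[0,0,0,0,0,8],[0,0,0,0,0,8],[0,0,0,0,0,8],[0,0,0,0,0,8],[0,0,0,0,0,0]]]'
python3 -m jog '[[[0,0,0,0,7.5,0],[0,0,0,0,7.5,0],[0,0,0,0,7.5,0],[0,0,0,0,7.5,0],[0,0,0,0,7.5,0],[0,0,0,0,7.5,0],[0,0,0,0,0,0],[0,0,0,0,0,0]]]'
python3 - <<'E'
from h import *
a=shot("top","top3");b=shot("side","side3")
t=tip();print(t,r.read_state()["q"].round(2))
p,Rt=pose([.432,-.312,.1],-.88,45);print(p,delta(p,Rt),proj(t),proj(t,"side"))
f=lambda i,u,w:cv2.resize(np.pad(i,((80,80),(80,80),(0,0)))[int(u[1])+20:int(u[1])+140,int(u[0])+10:int(u[0])+150],None,fx=2.8,fy=2.8,interpolation=cv2.INTER_CUBIC)
cv2.imwrite("pics/c3.png",cv2.cvtColor(np.hstack([f(b,proj(t,"side")[0],0),f(a,proj(t)[0],0)]),cv2.COLOR_RGB2BGR))
E
```

```text
t: 5.35
eef_pos: [0.4091, -0.2046, 0.1989]
tool_rot: [-0.06, 0.998, 0.0, -0.0]
wrist_force: [1.7, -0.5, -0.8]
opening: 0.143
gripper_force: 115.6
t: 6.15
eef_pos: [0.3909, -0.2447, 0.1987]
tool_rot: [0.416, 0.91, 0.0, -0.001]
wrist_force: [-1.3, -0.6, 0.2]
opening: 0.144
gripper_force: 115.7
t: 6.95
eef_pos: [0.3904, -0.2458, 0.1983]
tool_rot: [0.384, 0.84, 0.16, -0.348]
wrist_force: [-0.4, 0.4, -1.6]
opening: 0.141
gripper_force: 115.7
[ 0.43760173 -0.30042675  0.10957014] [ 0.34  0.59  0.36  1.71 -0.29  1.67  1.53]
[ 0.38600049 -0.25635604  0.19043896] (array([-10.4, -10.2,   2.9]), array([-0.8,  0.1,  0.9])) [[425.74175594 276.44961429]] [[366.61484923 148.81555417]]
```

View pics/c3.png

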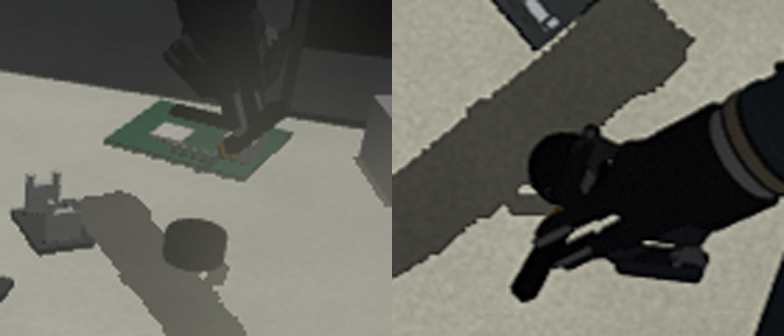

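```bash
python3 -m jog '[[[-10,-10,3,-0.8,0,0.9],[0,0,0,0,0,0],[-14,0,14,0,0,0],[-14,0,14,0,0,0],[-14,0,14,0,0,0],[0,0,0,0,0,0],[0,0,0,0,0,0]]]'
python3 - <<'E'
from h import *
a=shot("top","top4");b=shot("side","side4")
t=tip();print(t);p,Rt=pose([.432,-.312,.01],-.88,45);print(delta(p,Rt))
f=lambda i,u,w:cv2.resize(np.pad(i,((80,80),(80,80),(0,0)))[int(u[1])+50:int(u[1])+110,int(u[0])+45:int(u[0])+115],None,fx=5.6,fy=5.6,interpolation=cv2.INTER_CUBIC)
g=lambda i,n:cv2.circle(i.copy(),tuple(proj(t,n)[0].round().astype(int)),0,(255,0,0),1)
cv2.imwrite("pics/c4.png",cv2.cvtColor(np.hstack([f(g(b,"side"),proj(t,"side")[0],0),f(g(a,"top"),proj(t)[0],0)]),cv2.COLOR_RGB2BGR))
E
```

```text
t: 7.75
eef_pos: [0.3856, -0.2568, 0.1313]
tool_rot: [0.395, 0.835, 0.163, -0.346]
wrist_force: [-0.5, 0.8, 0.1]
opening: 0.14
gripper_force: 115.7
[ 0.43205391 -0.31301037  0.04139919]
(array([-21.6,   0.4,  22.6]), array([ 0.1,  0.1, -0.1]))
```

View pics/c4.png

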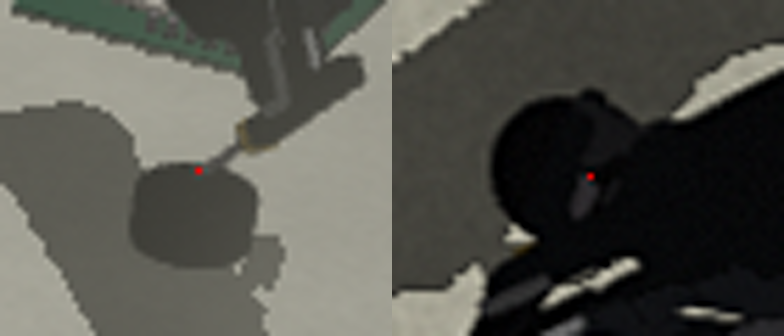

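The red dot, my computed tip, sits on the blade end in both views: (590,177) in the top crop, inside the pot's rim, and (198,170) in the side crop. I dip now.

```bash
python3 -m jog '[[[-8,0,8,0,0,0],[-7,0,7,0,0,0],[-7,0,7,0,0,0],[0,0,0,0,0,0],[0,0,0,0,0,0],[0,0,0,0,0,0]]]'
python3 -c "
from h import *
print(tip())"
python3 -m jog '[[[14,0,-14,0,0,0],[20,0,-20,0,0,0],[25,0,-25,0,0,0],[25,0,-25,0,0,0],[0,0,0,0,-8,0],[0,0,0,0,-7,0],[0,0,0,0,0,0]]]'
python3 - <<'E'
from h import *
for y in(.132,-.166):
  for z in(.09,):
    p,Rt=pose([.6304 if y>0 else .6312,y,z],0,30);print(p,delta(p,Rt))
print(r.read_state()["eef_pos"],tip())
E
```

```text
t: 8.45
eef_pos: [0.3859, -0.2568, 0.0997]
tool_rot: [0.394, 0.835, 0.163, -0.346]
wrist_force: [0.3, 0.2, -0.9]
opening: 0.143
gripper_force: 115.7
[ 0.43169532 -0.31263696  0.00922605]
t: 9.15
eef_pos: [0.3854, -0.2558, 0.221]
tool_rot: [0.412, 0.874, 0.11, -0.232]
wrist_force: [0.7, -0.6, -0.8]
opening: 0.143
gripper_force: 115.7
[0.53725708 0.132      0.15867173] (array([144.4, 363.8, 155.2]), array([ 25.2,   0.2, -43.7]))
[ 0.53805708 -0.166       0.15867173] (array([-55.3, 174.8,  40.4]), array([ 25.2,   0.2, -43.7]))
[ 0.38539034 -0.25575844  0.22096006] [ 0.44492024 -0.32771771  0.15262659]
```

```bash
python3 -m jog '[[[0,0,0,3.6,0,-6.25],[0,0,0,3.6,0,-6.25],[0,0,0,3.6,0,-6.25],[0,0,0,3.6,0,-6.25],[0,0,0,3.6,0,-6.25],[0,0,0,3.6,0,-6.25],[0,0,0,3.6,0,-6.2],[0,0,0,0,0,0]]]'
python3 - <<'E'
from h import *
p,Rt=pose([.6304,.132,.12],0,30);print(p,delta(p,Rt))
E
```

```text
t: 9.95
eef_pos: [0.3865, -0.255, 0.2178]
tool_rot: [-0.001, 0.966, 0.001, -0.26]
wrist_force: [-0.3, -0.3, -0.4]
opening: 0.142
gripper_force: 115.7
[0.53725708 0.132      0.18867173] (array([-145.9,  386.7,  -50.2]), array([ 0.1, -0.2,  0.1]))
```

```bash
python3 -m jog '[[[-15,38,-5,0,0,0],[-15,38,-5,0,0,0],[-15,38,-5,0,0,0],[-15,38,-5,0,0,0],[-15,38,-5,0,0,0],[-15,38,-5,0,0,0],[-15,38,-5,0,0,0],[-15,38,-5,0,0,0]]]'
python3 -m jog '[[[-13,38,-5,0,0,0],[-13,38,-5,0,0,0],[0,7,0,0,0,0],[0,0,0,0,0,0],[0,0,0,0,0,0]]]'
python3 - <<'E'
from h import *
t=tip();b=shot("side","side5");p,Rt=pose([.6304,.132,.057],0,30);print(t,p,delta(p,Rt))
a=b.copy();u=proj(t,"side")[0].round().astype(int);cv2.circle(a,tuple(u),0,(255,0,0),1)
cv2.imwrite("pics/c5.png",cv2.cvtColor(cv2.resize(a[u[1]-60:u[1]+60,u[0]-70:u[0]+90],None,fx=4,fy=4,interpolation=cv2.INTER_CUBIC),cv2.COLOR_RGB2BGR))
E
```

```text
t: 10.75
eef_pos: [0.5109, 0.0478, 0.1923]
tool_rot: [0.003, 0.966, 0.0, -0.26]
wrist_force: [0.6, -1.3, -0.2]
opening: 0.142
gripper_force: 115.7
t: 11.25
eef_pos: [0.5379, 0.1281, 0.188]
tool_rot: [0.002, 0.966, -0.001, -0.26]
wrist_force: [-0.9, -1.0, -1.2]
opening: 0.141
gripper_force: 115.7
[0.63089524 0.12754833 0.11912104] [0.53725708 0.132      0.12567173] (array([-30.8,   4.4,  54.4]), array([ 0. , -0.1, -0.3]))
```

View pics/c5.png

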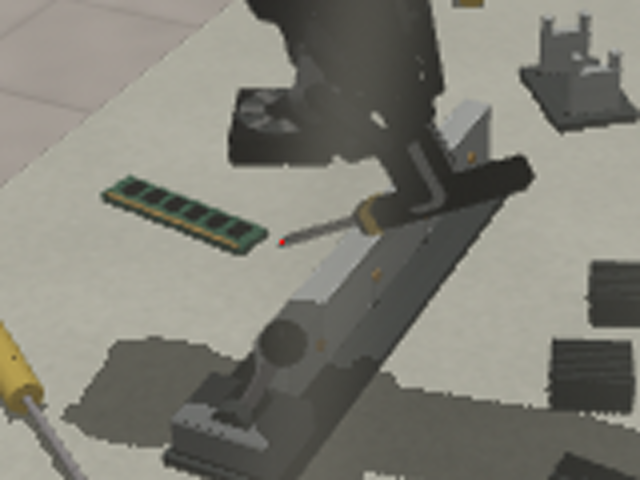

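```bash
python3 -m jog '[[[-10,3,17,0,0,0],[-10,2,17,0,0,0],[-8,0,14,0,0,0],[-2,0,4,0,0,0],[0,0,0,0,0,0],[0,0,0,0,0,0],[0,0,0,0,0,0]]]'
python3 -c "
from h import *
print(tip())"
for i in 1; do python3 -m jog '[[[-0.5,0,0.9,0,0,0],[0,0,0,0,0,0],[0,0,0,0,0,0]]]'; python3 -m jog '[[[-0.5,0,0.9,0,0,0],[0,0,0,0,0,0],[0,0,0,0,0,0]]]'; python3 -m jog '[[[-0.5,0,0.9,0,0,0],[0,0,0,0,0,0],[0,0,0,0,0,0]]]'; python3 -m jog '[[[-0.5,0,0.9,0,0,0],[0,0,0,0,0,0],[0,0,0,0,0,0]]]'; done
python3 -c "
from h import *
print(tip())"
```

```text
t: 12.0
eef_pos: [0.5383, 0.1351, 0.1293]
tool_rot: [0.001, 0.966, 0.0, -0.258]
wrist_force: [-0.3, 0.4, -0.3]
opening: 0.139
gripper_force: 115.7
[0.6315289  0.13495905 0.06069457]
t: 12.3
eef_pos: [0.5378, 0.1352, 0.1275]
tool_rot: [0.001, 0.966, 0.0, -0.259]
wrist_force: [0.6, -0.3, -0.3]
opening: 0.141
gripper_force: 115.7
t: 12.6
eef_pos: [0.5376, 0.1351, 0.1262]
tool_rot: [0.001, 0.966, -0.0, -0.259]
wrist_force: [0.3, 0.2, -0.9]
opening: 0.142
gripper_force: 115.7
t: 12.9
eef_pos: [0.5377, 0.1352, 0.1252]
tool_rot: [0.001, 0.966, -0.0, -0.259]
wrist_force: [-0.6, 0.5, -0.5]
opening: 0.144
gripper_force: 115.7
t: 13.2
eef_pos: [0.5377, 0.1352, 0.1243]
tool_rot: [0.001, 0.966, -0.0, -0.259]
wrist_force: [-0.2, 0.2, -0.6]
opening: 0.142
gripper_force: 115.7
[0.63077654 0.13503961 0.05553704]
```

```bash
python3 -m jog '[[[-0.5,0,0.9,0,0,0],[0,0,0,0,0,0],[0,0,0,0,0,0]]]'; python3 -m jog '[[[-0.5,0,0.9,0,0,0],[0,0,0,0,0,0],[0,0,0,0,0,0]]]'; python3 -m jog '[[[-0.5,0,0.9,0,0,0],[0,0,0,0,0,0],[0,0,0,0,0,0]]]'
```

```text
t: 13.5
eef_pos: [0.5375, 0.1352, 0.1234]
tool_rot: [0.001, 0.966, -0.0, -0.259]
wrist_force: [-0.7, -0.2, 1.1]
opening: 0.141
gripper_force: 115.8
t: 13.8
eef_pos: [0.5373, 0.1352, 0.1225]
tool_rot: [0.001, 0.966, -0.0, -0.26]
wrist_force: [-2.3, -0.5, 3.4]
opening: 0.135
gripper_force: 116.0
t: 14.1
eef_pos: [0.5371, 0.1353, 0.1215]
tool_rot: [0.0, 0.966, 0.0, -0.26]
wrist_force: [-3.5, -0.2, 5.1]
opening: 0.144
gripper_force: 116.1
```

```bash
python3 -m jog '[[[0,-5,0,0,0,0],[0,-8,0,0,0,0],[0,-10,0,0,0,0],[0,-10,0,0,0,0],[0,-10,0,0,0,0],[0,-10,0,0,0,0],[0,-10,0,0,0,0],[0,-10,0,0,0,0]]]'
python3 -m jog '[[[0,-10,0,0,0,0],[0,-10,0,0,0,0],[0,-10,0,0,0,0],[0,-10,0,0,0,0],[0,-10,0,0,0,0],[0,-10,0,0,0,0],[0,-10,0,0,0,0],[0,-10,0,0,0,0]]]'
python3 -c "
from h import *
print(tip())"
```

```text
t: 14.9
eef_pos: [0.5375, 0.0613, 0.1212]
tool_rot: [0.001, 0.966, 0.0, -0.259]
wrist_force: [0.2, 2.6, 3.3]
opening: 0.145
gripper_force: 116.2
t: 15.7
eef_pos: [0.5374, -0.0187, 0.1212]
tool_rot: [0.001, 0.966, -0.0, -0.259]
wrist_force: [0.1, 2.7, 4.2]
opening: 0.142
gripper_force: 116.2
[ 0.63044104 -0.01879657  0.05247461]
```

```bash
python3 -m jog '[[[0,-10,0,0,0,0],[0,-10,0,0,0,0],[0,-10,0,0,0,0],[0,-10,0,0,0,0],[0,-10,0,0,0,0],[0,-10,0,0,0,0],[0,-10,0,0,0,0],[0,-10,0,0,0,0]]]'
python3 -m jog '[[[0,-10,0,0,0,0],[0,-10,0,0,0,0],[0,-10,0,0,0,0],[0,-10,0,0,0,0],[0,-10,0,0,0,0],[0,-8,0,0,0,0],[0,0,0,0,0,0],[0,0,0,0,0,0]]]'
python3 -c "
from h import *
print(tip())"
```

```text
t: 16.5
eef_pos: [0.5373, -0.0987, 0.1212]
tool_rot: [0.001, 0.966, -0.0, -0.259]
wrist_force: [1.1, 3.1, 3.6]
opening: 0.14
gripper_force: 116.2
t: 17.3
eef_pos: [0.5371, -0.1575, 0.1213]
tool_rot: [0.002, 0.966, -0.001, -0.259]
wrist_force: [-0.1, -2.4, 3.6]
opening: 0.142
gripper_force: 116.2
[ 0.63019699 -0.15793663  0.05261761]
```

```bash
python3 -m jog '[[[0,-5,0,0,0,0],[0,-4,0,0,0,0],[0,-2,0,0,0,0],[0,0,0,0,0,0],[0,0,0,0,0,0]]]'
python3 -m jog '[[[10,0,-17,0,0,0],[20,0,-34,0,0,0],[15,0,-26,0,0,0],[0,0,0,0,-7.5,0],[0,0,0,0,-7.5,0],[0,0,0,0,-7.5,0],[0,0,0,0,-7.5,0],[0,0,0,0,0,0]]]'
python3 - <<'E'
from h import *
s=r.read_state();print(s["eef_pos"],tip())
a=shot("top","top6");b=shot("side","side6");t=tip()
Rm=R.from_quat(s["tool_rot"]);bk=s["eef_pos"]+Rm.apply([.055,0,.0129])
o=[]
for i,n in((a,"top"),(b,"side")):
    i=i.copy()
    for p in(t,bk): cv2.circle(i,tuple(proj(p,n)[0].round().astype(int)),0,(255,0,0),1)
    u=proj(t,n)[0].astype(int);o.append(cv2.resize(i[u[1]-40:u[1]+100,u[0]-60:u[0]+80],None,fx=2.8,fy=2.8,interpolation=cv2.INTER_CUBIC))
cv2.imwrite("pics/c6.png",cv2.cvtColor(np.hstack(o),cv2.COLOR_RGB2BGR))
E
```

```text
t: 17.8
eef_pos: [0.5373, -0.1669, 0.1213]
tool_rot: [0.001, 0.966, -0.0, -0.259]
wrist_force: [0.8, 1.1, 4.1]
opening: 0.141
gripper_force: 116.2
t: 18.6
eef_pos: [0.5326, -0.168, 0.2103]
tool_rot: [0.002, 1.0, -0.0, -0.001]
wrist_force: [1.2, 0.2, 0.1]
opening: 0.138
gripper_force: 115.7
[ 0.53259667 -0.16796014  0.21025694] [ 0.6475592  -0.16848108  0.19703741]
```

View pics/c6.png

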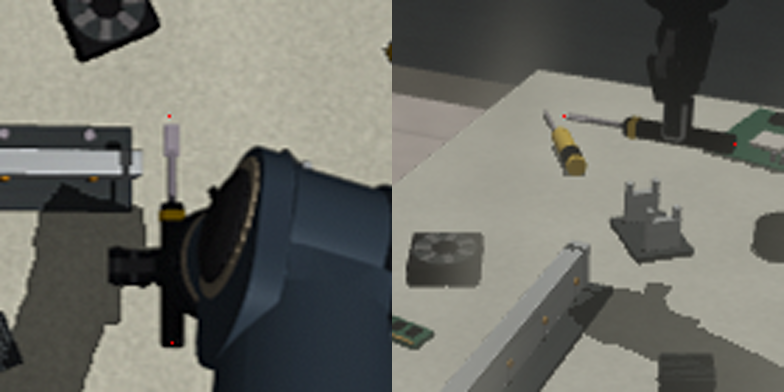

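```bash
python3 -m jog '[[[0,0,0,0,0,7.2],[0,0,0,0,0,7.2],[0,0,0,0,0,7.2],[0,0,0,0,0,7.2],[0,0,0,0,0,7.2],[0,0,0,0,0,7.2],[0,0,0,0,0,7.2],[0,0,0,0,0,0]]]'
python3 - <<'E'
from h import *
y=-.88;c,s=np.cos(y),np.sin(y);Rt=R.from_matrix(np.c_[[-c,-s,0],[-s,c,0],[0,0,-1]])
print(delta(np.array([.5966,-.3018,.10])+.004*np.array([c,s,0]),Rt))
E
```

```text
t: 19.5
eef_pos: [0.5381, -0.1665, 0.2097]
tool_rot: [0.426, 0.905, -0.001, -0.001]
wrist_force: [0.1, 0.1, -0.0]
opening: 0.143
gripper_force: 115.7
(array([-145.6,  -40.9,  109.7]), array([-0.2, -0. ,  0. ]))
```

```bash
python3 -m jog '[[[-36,-10,10,0,0,0],[-36,-10,20,0,0,0],[-36,-10,20,0,0,0],[-37,-10,20,0,0,0],[0,0,20,0,0,0],[0,0,0,0,0,0],[0,0,0,0,0,0]]]'
python3 - <<'E'
from h import *
y=-.88;c,s=np.cos(y),np.sin(y);Rt=R.from_matrix(np.c_[[-c,-s,0],[-s,c,0],[0,0,-1]])
print(delta(np.array([.5966,-.3018,.067])+.004*np.array([c,s,0]),Rt))
a=shot("top","top7");b=shot("side","side7");t=tip();o=[]
S=r.read_state();Rm=R.from_quat(S["tool_rot"]);bk=S["eef_pos"]+Rm.apply([.055,0,.0129])
for i,n in((a,"top"),(b,"side")):
    i=i.copy()
    for p in(t,bk): cv2.circle(i,tuple(proj(p,n)[0].round().astype(int)),0,(255,0,0),1)
    u=proj(S["eef_pos"],n)[0].astype(int);o.append(cv2.resize(i[u[1]-50:u[1]+50,u[0]-50:u[0]+50],None,fx=3.9,fy=3.9,interpolation=cv2.INTER_CUBIC))
cv2.imwrite("pics/c7.png",cv2.cvtColor(np.hstack(o),cv2.COLOR_RGB2BGR))
E
```

```text
t: 20.2
eef_pos: [0.5986, -0.3032, 0.1197]
tool_rot: [0.425, 0.905, -0.0, -0.001]
wrist_force: [-0.1, -0.3, -0.8]
opening: 0.145
gripper_force: 115.7
(array([-1.7, -0.6, 52.7]), array([-0.1, -0.1,  0.1]))
```

View pics/c7.png

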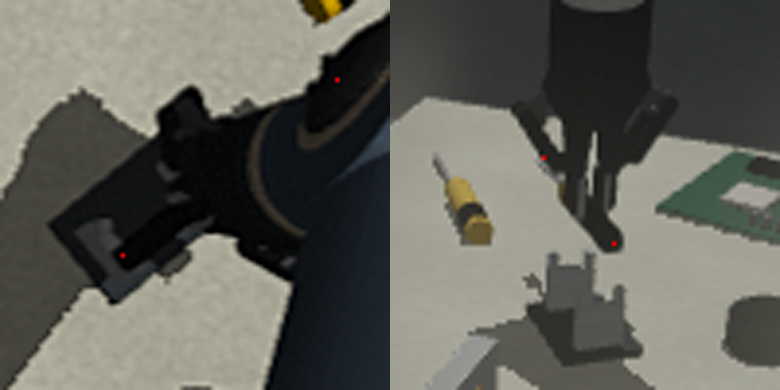

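The handle is aligned above the forks (back end at (122,255) in the top crop). I lower it.

```bash
python3 -m jog '[[[-2,-0.5,15,0,0,0],[0,0,15,0,0,0],[0,0,10,0,0,0],[0,0,0,0,0,0],[0,0,0,0,0,0]]]'
python3 -m jog '[[[0,0,5,0,0,0],[0,0,4,0,0,0],[0,0,2,0,0,0],[0,0,0,0,0,0],[0,0,0,0,0,0]]]'
python3 -m jog '[[[0,0,1.5,0,0,0],[0,0,0,0,0,0],[0,0,0,0,0,0]]]'
python3 -m jog '[[[0,0,1.5,0,0,0],[0,0,0,0,0,0],[0,0,0,0,0,0]]]'
```

```text
t: 20.8
eef_pos: [0.5988, -0.3059, 0.0799]
tool_rot: [0.426, 0.905, -0.0, -0.001]
wrist_force: [0.5, 0.6, -0.3]
opening: 0.143
gripper_force: 115.7
t: 21.3
eef_pos: [0.5991, -0.3061, 0.0696]
tool_rot: [0.426, 0.905, -0.0, -0.0]
wrist_force: [-0.7, 0.6, -0.6]
opening: 0.141
gripper_force: 115.7
t: 21.6
eef_pos: [0.5991, -0.306, 0.068]
tool_rot: [0.426, 0.905, -0.0, -0.0]
wrist_force: [0.4, -0.1, -0.5]
opening: 0.14
gripper_force: 115.7
t: 21.9
eef_pos: [0.599, -0.306, 0.0664]
tool_rot: [0.426, 0.905, -0.0, -0.0]
wrist_force: [-0.8, -0.7, 0.2]
opening: 0.141
gripper_force: 115.7
```

```bash
python3 -m jog '[[[0,0,1,0,0,0],[0,0,0,0,0,0],[0,0,0,0,0,0]]]'
python3 -m jog '[[[0,0,0,0,0,0],[0,0,0,0,0,0],[0,0,0,0,0,0],[0,0,0,0,0,0]]]' 38 60
python3 -m jog '[[[0,0,-15,0,0,0],[0,0,-25,0,0,0],[0,0,-40,0,0,0],[0,0,-40,0,0,0],[0,0,0,0,0,0]]]'
python3 - <<'E'
from h import *
b=shot("side","side8");u=proj([.5966,-.3018,.05],"side")[0].astype(int)
cv2.imwrite("pics/c8.png",cv2.cvtColor(cv2.resize(b[u[1]-40:u[1]+50,u[0]-60:u[0]+60],None,fx=5,fy=5,interpolation=cv2.INTER_CUBIC),cv2.COLOR_RGB2BGR))
s=r.read_state();print(s["q"].round(2))
E
```

```text
t: 22.2
eef_pos: [0.5992, -0.3061, 0.0659]
tool_rot: [0.426, 0.905, -0.0, -0.0]
wrist_force: [-1.6, 0.5, 4.4]
opening: 0.143
gripper_force: 116.3
t: 22.6
eef_pos: [0.599, -0.306, 0.0652]
tool_rot: [0.426, 0.905, -0.0, -0.0]
wrist_force: [-0.7, 1.1, -0.2]
opening: 0.445
gripper_force: 0.0
t: 23.1
eef_pos: [0.6024, -0.3083, 0.1935]
tool_rot: [0.427, 0.904, -0.0, 0.007]
wrist_force: [0.4, -1.1, 0.5]
opening: 0.447
gripper_force: 0.0
[ 0.19  0.52  0.32  1.61 -0.19  1.03  1.26]
```

View pics/c8.png

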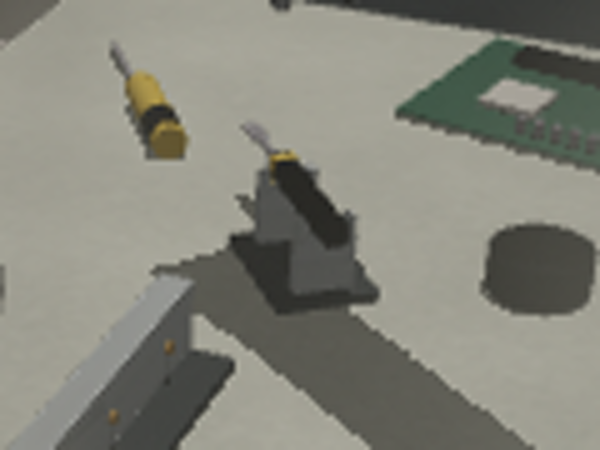

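The side crop shows the spatula level in both forks, handle from (285,165) to (340,235). Now the sinks.

```bash
cat >> h.py <<'E'
def go(x,y,z,yaw):
    c,s=np.cos(yaw),np.sin(yaw);Rt=R.from_matrix(np.c_[[-c,-s,0],[-s,c,0],[0,0,-1]])
    d,w=delta([x,y,z],Rt);print("first shift",d,"then turn",w)
    print("or first turn then shift",(Rt.inv().apply(np.array([x,y,z])-r.read_state()["eef_pos"])*1e3).round(1))
E
python3 -c "
from h import *
go(.4705,-.0457,.10,.375)"
```

```text
first shift [285.5  65.5  88.5] then turn [ -0.1   0.5 -72. ]
or first turn then shift [ 25.6 291.2  90.3]
```

```bash
python3 -m jog '[[[40,9,5,0,0,0],[41,9,5,0,0,0],[41,9,5,0,0,0],[41,9,10,0,0,0],[41,10,10,0,0,0],[41,10,10,0,0,0],[41,9,10,0,0,-8],[0,0,5,0,0,-8]]]' 60 60
python3 -m jog '[[[0,0,5,0,0,-8],[0,0,5,0,0,-8],[0,0,5,0,0,-8],[0,0,5,0,0,-8],[0,0,5,0,0,-8],[0,0,4,0,0,-8],[0,0,0,0,0,-8],[0,0,0,0,0,0]]]'
python3 -c "
from h import *
go(.4705,-.0457,.017,.375)"
```

```text
t: 23.95
eef_pos: [0.4631, -0.0386, 0.1239]
tool_rot: [0.289, 0.957, 0.0, -0.003]
wrist_force: [0.4, 0.5, 0.1]
opening: 0.703
gripper_force: 0.0
t: 24.75
eef_pos: [0.4665, -0.0441, 0.096]
tool_rot: [-0.187, 0.982, 0.0, -0.001]
wrist_force: [-0.2, 0.3, 0.4]
opening: 0.704
gripper_force: 0.0
first shift [-3.3 -3.  78.9] then turn [ 0.  -0.1  0. ]
or first turn then shift [-3.2 -3.  79. ]
```

```bash
python3 -m jog '[[[-3,-3,20,0,0,0],[0,0,25,0,0,0],[0,0,20,0,0,0],[0,0,10,0,0,0],[0,0,4,0,0,0],[0,0,0,0,0,0],[0,0,0,0,0,0]]]'
python3 -m jog '[[[0,0,0,0,0,0],[0,0,0,0,0,0],[0,0,0,0,0,0],[0,0,0,0,0,0],[0,0,0,0,0,0]]]' 0 60
python3 -m jog '[[[0,0,-20,0,0,0],[0,0,-30,0,0,0],[0,0,-40,0,0,0],[0,0,-30,0,0,0],[0,0,0,0,0,0]]]'
python3 -c "
from h import *
go(.631,-.12,.13,-np.pi/2)"
```

```text
t: 25.45
eef_pos: [0.4716, -0.0457, 0.0181]
tool_rot: [-0.187, 0.982, -0.0, 0.0]
wrist_force: [0.1, -0.2, 0.2]
opening: 0.704
gripper_force: 0.0
t: 25.95
eef_pos: [0.4718, -0.0458, 0.0185]
tool_rot: [-0.187, 0.982, -0.0, 0.001]
wrist_force: [-1.1, 0.8, 7.0]
opening: 0.454
gripper_force: 61.1
t: 26.45
eef_pos: [0.4739, -0.0459, 0.1416]
tool_rot: [-0.187, 0.982, -0.001, 0.004]
wrist_force: [-0.0, -0.2, -1.7]
opening: 0.457
gripper_force: 60.6
first shift [-118.9 -126.5   13. ] then turn [  0.3   0.5 111.5]
or first turn then shift [-74.1 157.1  11.6]
```

```bash
python3 -m jog '[[[-30,-31.5,0,0,0,0],[-30,-31.5,0,0,0,0],[-30,-31.5,0,0,0,0],[-29,-32,0,0,0,8],[0,0,0,0,0,8],[0,0,0,0,0,8],[0,0,0,0,0,8],[0,0,0,0,0,8]]]'
python3 -m jog '[[[0,0,0,0,0,8],[0,0,0,0,0,8],[0,0,0,0,0,8],[0,0,0,0,0,8],[0,0,0,0,0,8],[0,0,0,0,0,8],[0,0,0,0,0,8],[0,0,0,0,0,8]]]'
python3 -m jog '[[[0,0,10,0,0,7.5],[0,0,0,0,0,0],[0,0,0,0,0,0]]]'
python3 -c "
from h import *
go(.631,-.12,.074,-np.pi/2)"
```

```text
t: 27.25
eef_pos: [0.6274, -0.1196, 0.1358]
tool_rot: [0.163, 0.987, -0.0, -0.001]
wrist_force: [0.5, 0.4, -0.8]
opening: 0.454
gripper_force: 60.6
t: 28.05
eef_pos: [0.6274, -0.1195, 0.1361]
tool_rot: [0.661, 0.75, -0.001, -0.001]
wrist_force: [0.1, 0.3, -0.3]
opening: 0.45
gripper_force: 60.7
t: 28.35
eef_pos: [0.6276, -0.1194, 0.1264]
tool_rot: [0.706, 0.708, -0.001, -0.001]
wrist_force: [-1.0, 0.7, -0.9]
opening: 0.455
gripper_force: 60.7
first shift [-0.6  3.6 52.4] then turn [-0.2  0.   0.2]
or first turn then shift [-0.6  3.4 52.4]
```

```bash
python3 -m jog '[[[-0.5,3.5,20,0,0,0],[0,0,20,0,0,0],[0,0,9,0,0,0],[0,0,0,0,0,0],[0,0,0,0,0,0],[0,0,0,0,0,0]]]'
python3 -m jog '[[[0,0,2,0,0,0],[0,0,0,0,0,0],[0,0,0,0,0,0]]]'
python3 -m jog '[[[0,0,1,0,0,0],[0,0,0,0,0,0],[0,0,0,0,0,0]]]'
python3 -m jog '[[[0,0,1,0,0,0],[0,0,0,0,0,0],[0,0,0,0,0,0]]]'
```

```text
t: 28.95
eef_pos: [0.6324, -0.1205, 0.0795]
tool_rot: [0.707, 0.707, 0.0, 0.001]
wrist_force: [-0.3, 0.5, -0.7]
opening: 0.453
gripper_force: 60.7
t: 29.25
eef_pos: [0.6318, -0.1202, 0.0766]
tool_rot: [0.707, 0.707, -0.0, 0.0]
wrist_force: [0.5, 0.1, -0.4]
opening: 0.453
gripper_force: 60.7
t: 29.55
eef_pos: [0.6317, -0.1202, 0.0753]
tool_rot: [0.707, 0.707, -0.0, -0.0]
wrist_force: [0.6, 0.5, -0.7]
opening: 0.457
gripper_force: 60.7
t: 29.85
eef_pos: [0.6316, -0.1202, 0.0743]
tool_rot: [0.707, 0.707, -0.0, -0.0]
wrist_force: [-0.3, 0.2, -0.9]
opening: 0.459
gripper_force: 60.7
```

```bash
python3 -m jog '[[[0,-0.5,0.8,0,0,0],[0,0,0,0,0,0],[0,0,0,0,0,0]]]'
python3 -m jog '[[[0,0,0.7,0,0,0],[0,0,0,0,0,0],[0,0,0,0,0,0]]]'
```

```text
t: 30.15
eef_pos: [0.6312, -0.1202, 0.0736]
tool_rot: [0.707, 0.707, -0.0, -0.0]
wrist_force: [-0.4, -0.3, -0.2]
opening: 0.459
gripper_force: 60.8
t: 30.45
eef_pos: [0.6312, -0.1202, 0.0736]
tool_rot: [0.707, 0.707, -0.0, -0.0]
wrist_force: [-2.7, 0.3, 5.7]
opening: 0.455
gripper_force: 61.4
```

```bash
python3 -m jog '[[[0,0,0,0,0,0],[0,0,0,0,0,0],[0,0,0,0,0,0],[0,0,0,0,0,0]]]' 58
python3 -m jog '[[[0,0,-10,0,0,0],[0,0,-25,0,0,0],[0,0,-35,0,0,0],[0,0,0,0,0,0]]]'
python3 -c "
from h import *
go(.4655,.0435,.10,.376)
shot('side','side9');shot('top','top9')"
```

```text
t: 30.85
eef_pos: [0.6311, -0.1202, 0.0726]
tool_rot: [0.707, 0.707, -0.0, -0.0]
wrist_force: [-0.3, -0.2, 0.2]
opening: 0.678
gripper_force: 0.0
t: 31.25
eef_pos: [0.6344, -0.1215, 0.1485]
tool_rot: [0.707, 0.707, 0.003, 0.004]
wrist_force: [0.9, -0.1, 0.3]
opening: 0.678
gripper_force: 0.0
first shift [ 165.1 -169.3   46.6] then turn [   0.2    0.6 -111.5]
or first turn then shift [ 96.5 215.5  48.5]
```

View pics/side9.png

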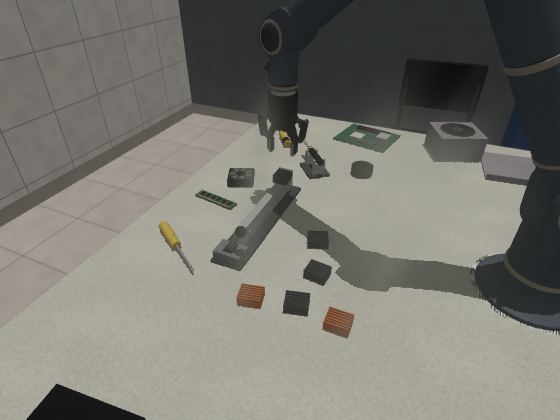

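The first sink sits on the bar at (283,176). The pot has shifted slightly, to (362,170), and is still upright. Next sink.

```bash
python3 -m jog '[[[33,-34,0,0,0,0],[33,-34,0,0,0,0],[33,-34,0,0,0,0],[33,-34,0,0,0,0],[33,-33,0,0,0,-8],[0,0,4,0,0,-8],[0,0,4,0,0,-8],[0,0,4,0,0,-8]]]' 60
python3 -m jog '[[[0,0,4,0,0,-8],[0,0,4,0,0,-8],[0,0,4,0,0,-8],[0,0,4,0,0,-8],[0,0,4,0,0,-8],[0,0,4,0,0,-8],[0,0,4,0,0,-8],[0,0,4,0,0,-8]]]'
python3 -m jog '[[[0,0,2,0,0,-8],[0,0,0,0,0,-7.5],[0,0,0,0,0,0],[0,0,0,0,0,0]]]'
python3 - <<'E'
from h import *
a=cv2.cvtColor(cv2.imread("pics/top9.png"),cv2.COLOR_BGR2RGB).astype(int);d=a.max(2)<90
for uv in[(195,271),(236,275),(278,261)]:
    x=unproj(uv,.0125)[0];print(*fit(d,(uv[0]-18,uv[1]-18,37,37),box(.05,.04,0,.025),[x[0],x[1],0]))
go(.4655,.0435,.017,.376)
E
```

```text
t: 32.15
eef_pos: [0.461, 0.0453, 0.1302]
tool_rot: [0.481, 0.877, -0.001, -0.001]
wrist_force: [0.6, -0.9, -0.4]
opening: 0.701
gripper_force: 0.0
t: 32.95
eef_pos: [0.4612, 0.0446, 0.098]
tool_rot: [-0.056, 0.998, -0.0, -0.001]
wrist_force: [-0.2, -0.4, 0.0]
opening: 0.704
gripper_force: 0.0
t: 33.35
eef_pos: [0.4616, 0.0445, 0.0965]
tool_rot: [-0.185, 0.983, -0.0, -0.001]
wrist_force: [-0.1, 0.4, -0.6]
opening: 0.706
gripper_force: 0.0
[0.43724662 0.2512391  0.26256352] 0.9325302755639459
[ 0.42907893  0.15001109 -0.1110354 ] 0.8130112702279795
[0.4502294  0.03158453 0.14361279] 0.3697867948971302
first shift [-3.4 -2.4 79.4] then turn [ 0.  -0.1 -0.2]
or first turn then shift [-3.3 -2.4 79.5]
```

```bash
python3 -m jog '[[[-3.4,-2.4,20,0,0,0],[0,0,25,0,0,0],[0,0,20,0,0,0],[0,0,10,0,0,0],[0,0,4,0,0,0],[0,0,0,0,0,0],[0,0,0,0,0,0]]]'
python3 -m jog '[[[0,0,0,0,0,0],[0,0,0,0,0,0],[0,0,0,0,0,0],[0,0,0,0,0,0],[0,0,0,0,0,0]]]' 0 60
python3 -m jog '[[[0,0,-20,0,0,0],[0,0,-30,0,0,0],[0,0,-40,0,0,0],[0,0,-30,0,0,0],[0,0,0,0,0,0]]]'
python3 -c "
from h import *
go(.631,-.05,.13,-np.pi/2)"
```

```text
t: 34.05
eef_pos: [0.4667, 0.0438, 0.0186]
tool_rot: [-0.187, 0.982, -0.0, 0.0]
wrist_force: [0.5, 0.7, 0.3]
opening: 0.703
gripper_force: 0.0
t: 34.55
eef_pos: [0.4668, 0.0438, 0.019]
tool_rot: [-0.187, 0.982, -0.0, 0.001]
wrist_force: [-0.9, -0.6, 5.6]
opening: 0.451
gripper_force: 61.0
t: 35.05
eef_pos: [0.469, 0.0441, 0.1421]
tool_rot: [-0.187, 0.982, -0.0, 0.004]
wrist_force: [-0.2, 0.4, -0.1]
opening: 0.453
gripper_force: 60.5
first shift [-116.1 -146.9   13.4] then turn [  0.4   0.4 111.5]
or first turn then shift [-94.1 162.   12.1]
```

```bash
python3 -m jog '[[[-30,-38,0,0,0,0],[-30,-38,0,0,0,0],[-30,-37,0,0,0,0],[-29,-37,0,0,0,8],[0,0,0,0,0,8],[0,0,0,0,0,8],[0,0,0,0,0,8],[0,0,0,0,0,8]]]'
python3 -m jog '[[[0,0,0,0,0,8],[0,0,0,0,0,8],[0,0,0,0,0,8],[0,0,0,0,0,8],[0,0,0,0,0,8],[0,0,0,0,0,8],[0,0,0,0,0,8],[0,0,0,0,0,8]]]'
python3 -m jog '[[[0,0,10,0,0,7.5],[0,0,0,0,0,0],[0,0,0,0,0,0]]]'
python3 -c "
from h import *
go(.631,-.05,.074,-np.pi/2)"
```

```text
t: 35.85
eef_pos: [0.6311, -0.0522, 0.1364]
tool_rot: [0.163, 0.987, -0.0, -0.001]
wrist_force: [0.3, 0.2, -0.3]
opening: 0.454
gripper_force: 60.7
t: 36.65
eef_pos: [0.6311, -0.052, 0.1366]
tool_rot: [0.661, 0.75, -0.001, -0.001]
wrist_force: [-0.3, -0.7, -0.4]
opening: 0.457
gripper_force: 60.8
t: 36.95
eef_pos: [0.6313, -0.0519, 0.127]
tool_rot: [0.706, 0.708, -0.001, -0.001]
wrist_force: [0.3, 0.8, -0.8]
opening: 0.459
gripper_force: 60.7
first shift [ 1.9 -0.1 53. ] then turn [-0.1  0.   0.2]
or first turn then shift [ 1.9 -0.3 53. ]
```

```bash
python3 -m jog '[[[2,-0.5,20,0,0,0],[0,0,20,0,0,0],[0,0,9,0,0,0],[0,0,0,0,0,0],[0,0,0,0,0,0],[0,0,0,0,0,0]]]'
python3 -m jog '[[[0,0,2,0,0,0],[0,0,1,0,0,0],[0,0,0,0,0,0],[0,0,0,0,0,0]]]'
python3 -m jog '[[[0,0,1,0,0,0],[0,0,0,0,0,0],[0,0,0,0,0,0]]]'
python3 -m jog '[[[0,0,1,0,0,0],[0,0,0,0,0,0],[0,0,0,0,0,0]]]'
```

```text
t: 37.55
eef_pos: [0.6322, -0.0505, 0.08]
tool_rot: [0.707, 0.707, 0.0, 0.001]
wrist_force: [-0.1, 1.1, -0.5]
opening: 0.455
gripper_force: 60.7
t: 37.95
eef_pos: [0.6314, -0.0501, 0.076]
tool_rot: [0.707, 0.707, -0.0, -0.0]
wrist_force: [-0.1, -0.6, -0.5]
opening: 0.457
gripper_force: 60.7
t: 38.25
eef_pos: [0.6313, -0.0501, 0.0748]
tool_rot: [0.707, 0.707, -0.0, -0.0]
wrist_force: [-0.2, 0.1, -0.4]
opening: 0.456
gripper_force: 60.7
t: 38.55
eef_pos: [0.6315, -0.0502, 0.0741]
tool_rot: [0.707, 0.707, -0.0, 0.0]
wrist_force: [0.1, -0.4, 1.4]
opening: 0.455
gripper_force: 60.8
```

```bash
python3 -m jog '[[[0,0,0.5,0,0,0],[0,0,0,0,0,0],[0,0,0,0,0,0]]]'
python3 -m jog '[[[0,0,0,0,0,0],[0,0,0,0,0,0],[0,0,0,0,0,0],[0,0,0,0,0,0]]]' 58
python3 -m jog '[[[0,0,-10,0,0,0],[0,0,-25,0,0,0],[0,0,-35,0,0,0],[0,0,0,0,0,0]]]'
python3 -c "
from h import *
go(.4292,.150,.10,-.1)"
```

```text
t: 38.85
eef_pos: [0.6315, -0.0502, 0.074]
tool_rot: [0.707, 0.707, -0.0, -0.0]
wrist_force: [-1.5, 0.9, 4.4]
opening: 0.451
gripper_force: 61.5
t: 39.25
eef_pos: [0.6313, -0.0502, 0.0732]
tool_rot: [0.707, 0.707, -0.0, -0.0]
wrist_force: [0.2, 0.1, -0.4]
opening: 0.678
gripper_force: 0.0
t: 39.65
eef_pos: [0.6346, -0.0512, 0.1488]
tool_rot: [0.707, 0.707, 0.003, 0.003]
wrist_force: [0.3, 0.3, 0.5]
opening: 0.68
gripper_force: 0.0
first shift [ 201.3 -205.8   46.8] then turn [  0.4   0.4 -84.3]
or first turn then shift [224.5 179.7  48.8]
```

```bash
python3 -m jog '[[[33.5,-34,0,0,0,0],[33.5,-34,0,0,0,0],[33.5,-34,0,0,0,0],[33.5,-34,0,0,0,0],[33.5,-33,0,0,0,0],[33.5,-33,0,0,0,-8],[0,0,4,0,0,-8],[0,0,4,0,0,-8]]]' 60
python3 -m jog '[[[0,0,5,0,0,-8],[0,0,5,0,0,-8],[0,0,5,0,0,-8],[0,0,5,0,0,-8],[0,0,5,0,0,-8],[0,0,5,0,0,-8],[0,0,5,0,0,-8],[0,0,5,0,0,-4.3]]]'
python3 -m jog '[[[0,0,0,0,0,0],[0,0,0,0,0,0]]]'
python3 - <<'E'
from h import *
go(.4292,.150,.017,-.1)
E
```

```text
t: 40.45
eef_pos: [0.4281, 0.1526, 0.1357]
tool_rot: [0.54, 0.842, 0.0, -0.0]
wrist_force: [0.2, 0.2, -0.0]
opening: 0.702
gripper_force: 0.0
t: 41.25
eef_pos: [0.4294, 0.1506, 0.0955]
tool_rot: [0.048, 0.999, -0.0, -0.0]
wrist_force: [-1.1, -0.0, -0.1]
opening: 0.702
gripper_force: 0.0
t: 41.45
eef_pos: [0.4294, 0.1506, 0.0956]
tool_rot: [0.05, 0.999, -0.0, -0.0]
wrist_force: [-0.2, -1.0, -0.4]
opening: 0.705
gripper_force: 0.0
first shift [ 0.1 -0.5 78.6] then turn [-0.  -0.  -0.1]
or first turn then shift [ 0.1 -0.6 78.6]
```

```bash
python3 -m jog '[[[0,-0.5,20,0,0,0],[0,0,25,0,0,0],[0,0,20,0,0,0],[0,0,10,0,0,0],[0,0,3,0,0,0],[0,0,0,0,0,0],[0,0,0,0,0,0]]]'
python3 -m jog '[[[0,0,0,0,0,0],[0,0,0,0,0,0],[0,0,0,0,0,0],[0,0,0,0,0,0],[0,0,0,0,0,0]]]' 0 60
python3 -m jog '[[[0,0,-20,0,0,0],[0,0,-30,0,0,0],[0,0,-40,0,0,0],[0,0,-30,0,0,0],[0,0,0,0,0,0]]]'
python3 -c "
from h import *
go(.6308,.02,.13,-np.pi/2)"
```

```text
t: 42.15
eef_pos: [0.4298, 0.1504, 0.0182]
tool_rot: [0.05, 0.999, 0.0, 0.0]
wrist_force: [0.3, 0.2, 0.5]
opening: 0.702
gripper_force: 0.0
t: 42.65
eef_pos: [0.4298, 0.1505, 0.0184]
tool_rot: [0.049, 0.999, 0.0, 0.0]
wrist_force: [-0.9, -0.4, 5.5]
opening: 0.452
gripper_force: 60.8
t: 43.15
eef_pos: [0.4318, 0.1513, 0.1414]
tool_rot: [0.05, 0.999, 0.002, 0.004]
wrist_force: [0.5, 0.4, -1.3]
opening: 0.457
gripper_force: 60.7
first shift [-210.9 -111.    12.3] then turn [ 0.5  0.1 84.3]
or first turn then shift [-131.3  199.    11.4]
```

```bash
python3 -m jog '[[[-35.5,-18.5,0,0,0,0],[-35.5,-18.5,0,0,0,0],[-35.5,-18.5,0,0,0,0],[-35.5,-18.5,0,0,0,0],[-35.5,-18.5,0,0,0,0],[-35.5,-18.5,0,0,0,8],[0,0,0,0,0,8],[0,0,0,0,0,8]]]'
python3 -m jog '[[[0,0,0,0,0,8],[0,0,0,0,0,8],[0,0,0,0,0,8],[0,0,0,0,0,8],[0,0,0,0,0,8],[0,0,0,0,0,8],[0,0,0,0,0,8],[0,0,10,0,0,4.3]]]'
python3 -m jog '[[[0,0,0,0,0,0],[0,0,0,0,0,0]]]'
python3 -c "
from h import *
go(.6308,.02,.074,-np.pi/2)"
```

```text
t: 43.95
eef_pos: [0.6303, 0.0171, 0.1359]
tool_rot: [0.26, 0.966, -0.001, -0.001]
wrist_force: [-0.4, 1.1, -2.5]
opening: 0.458
gripper_force: 60.7
t: 44.75
eef_pos: [0.6305, 0.0188, 0.1272]
tool_rot: [0.708, 0.706, -0.0, 0.0]
wrist_force: [0.2, -0.4, -0.6]
opening: 0.457
gripper_force: 60.8
t: 44.95
eef_pos: [0.6296, 0.0189, 0.1265]
tool_rot: [0.706, 0.708, -0.001, -0.001]
wrist_force: [0.1, 0.6, -0.9]
opening: 0.458
gripper_force: 60.7
first shift [ 1.1  1.3 52.5] then turn [-0.1  0.   0.1]
or first turn then shift [ 1.1  1.2 52.5]
```

```bash
python3 -m jog '[[[1,1,20,0,0,0],[0,0,20,0,0,0],[0,0,9,0,0,0],[0,0,0,0,0,0],[0,0,0,0,0,0],[0,0,0,0,0,0]]]'
python3 -m jog '[[[0,0,2,0,0,0],[0,0,1,0,0,0],[0,0,0,0,0,0],[0,0,0,0,0,0]]]'
python3 -m jog '[[[0,0,1,0,0,0],[0,0,0,0,0,0],[0,0,0,0,0,0]]]'
python3 -m jog '[[[0,0,1,0,0,0],[0,0,0,0,0,0],[0,0,0,0,0,0]]]'
```

```text
t: 45.55
eef_pos: [0.632, 0.0195, 0.0795]
tool_rot: [0.707, 0.707, 0.0, 0.001]
wrist_force: [-0.1, -0.6, -0.6]
opening: 0.456
gripper_force: 60.7
t: 45.95
eef_pos: [0.6312, 0.0197, 0.0754]
tool_rot: [0.707, 0.707, -0.0, -0.0]
wrist_force: [-0.4, -0.0, -0.6]
opening: 0.454
gripper_force: 60.7
t: 46.25
eef_pos: [0.6312, 0.0197, 0.0743]
tool_rot: [0.707, 0.707, -0.0, -0.0]
wrist_force: [-0.0, 0.7, -0.5]
opening: 0.455
gripper_force: 60.7
t: 46.55
eef_pos: [0.6313, 0.0197, 0.0735]
tool_rot: [0.707, 0.707, -0.0, -0.0]
wrist_force: [-0.1, -0.1, 0.9]
opening: 0.458
gripper_force: 60.7
```

```bash
python3 -m jog '[[[0,0,0.5,0,0,0],[0,0,0,0,0,0],[0,0,0,0,0,0]]]'
python3 -m jog '[[[0,0,0,0,0,0],[0,0,0,0,0,0],[0,0,0,0,0,0],[0,0,0,0,0,0]]]' 58
python3 -m jog '[[[0,0,-10,0,0,0],[0,0,-25,0,0,0],[0,0,-35,0,0,0],[0,0,0,0,0,0]]]'
python3 -c "
from h import *
go(.4374,.2512,.10,.263)"
```

```text
t: 46.85
eef_pos: [0.6313, 0.0197, 0.0735]
tool_rot: [0.707, 0.707, -0.0, -0.0]
wrist_force: [-1.7, 1.2, 5.3]
opening: 0.456
gripper_force: 61.4
t: 47.25
eef_pos: [0.6311, 0.0197, 0.0726]
tool_rot: [0.707, 0.707, -0.0, -0.0]
wrist_force: [-0.1, -0.2, 1.0]
opening: 0.683
gripper_force: 0.0
t: 47.65
eef_pos: [0.6345, 0.0189, 0.1482]
tool_rot: [0.707, 0.707, 0.003, 0.003]
wrist_force: [0.7, -0.1, 0.1]
opening: 0.681
gripper_force: 0.0
first shift [ 232.3 -197.5   46.5] then turn [   0.4    0.5 -105.1]
or first turn then shift [129.9 275.5  48.2]
```

```bash
python3 -m jog '[[[33,-28,0,0,0,0],[33,-28,0,0,0,0],[33,-28,0,0,0,0],[33,-28,0,0,0,0],[33,-28,0,0,0,0],[33,-28,0,0,0,0],[33,-27,0,0,0,-8],[0,0,4,0,0,-8]]]' 60
python3 -m jog '[[[0,0,5,0,0,-8],[0,0,5,0,0,-8],[0,0,5,0,0,-8],[0,0,5,0,0,-8],[0,0,5,0,0,-8],[0,0,5,0,0,-8],[0,0,5,0,0,-8],[0,0,5,0,0,-8]]]'
python3 -m jog '[[[0,0,0,0,0,-8],[0,0,0,0,0,-8],[0,0,0,0,0,-8.2],[0,0,0,0,0,0],[0,0,0,0,0,0]]]'
python3 - <<'E'
from h import *
go(.4374,.2512,.017,.263)
E
```

```text
t: 48.45
eef_pos: [0.4319, 0.2566, 0.1387]
tool_rot: [0.595, 0.804, -0.0, -0.002]
wrist_force: [0.3, 1.0, 0.1]
opening: 0.704
gripper_force: 0.0
t: 49.25
eef_pos: [0.4362, 0.2505, 0.0989]
tool_rot: [0.084, 0.996, -0.0, -0.0]
wrist_force: [-0.6, 0.3, -0.1]
opening: 0.7
gripper_force: 0.0
t: 49.75
eef_pos: [0.4362, 0.2504, 0.099]
tool_rot: [-0.122, 0.993, -0.0, -0.0]
wrist_force: [-1.1, 0.9, -0.1]
opening: 0.702
gripper_force: 0.0
first shift [-1.4  0.5 82. ] then turn [-0. -0. -1.]
or first turn then shift [-1.4  0.4 82. ]
```

```bash
python3 -m jog '[[[-1.4,0.4,20,0,0,-1],[0,0,25,0,0,0],[0,0,20,0,0,0],[0,0,12,0,0,0],[0,0,4,0,0,0],[0,0,0,0,0,0],[0,0,0,0,0,0]]]'
python3 -m jog '[[[0,0,0,0,0,0],[0,0,0,0,0,0],[0,0,0,0,0,0],[0,0,0,0,0,0],[0,0,0,0,0,0]]]' 0 60
python3 -m jog '[[[0,0,-20,0,0,0],[0,0,-30,0,0,0],[0,0,-40,0,0,0],[0,0,-30,0,0,0],[0,0,0,0,0,0]]]'
python3 -c "
from h import *
go(.6306,.09,.13,-np.pi/2)"
```

```text
t: 50.45
eef_pos: [0.4378, 0.2516, 0.0185]
tool_rot: [-0.132, 0.991, 0.0, 0.0]
wrist_force: [1.1, 0.6, 0.0]
opening: 0.7
gripper_force: 0.0
t: 50.95
eef_pos: [0.438, 0.2518, 0.019]
tool_rot: [-0.132, 0.991, 0.0, 0.001]
wrist_force: [-0.6, -0.9, 5.8]
opening: 0.452
gripper_force: 61.6
t: 51.45
eef_pos: [0.4398, 0.2528, 0.1421]
tool_rot: [-0.132, 0.991, 0.002, 0.004]
wrist_force: [0.5, -0.0, -0.1]
opening: 0.454
gripper_force: 60.8
first shift [-141.2 -207.2   12.5] then turn [6.000e-01 1.000e-01 1.052e+02]
or first turn then shift [-162.8  190.8   12.1]
```

```bash
python3 -m jog '[[[-24,-35,0,0,0,0],[-24,-35,0,0,0,0],[-24,-35,0,0,0,0],[-24,-35,0,0,0,0],[-24,-35,0,0,0,0],[-24,-33,0,0,0,8],[0,0,0,0,0,8],[0,0,0,0,0,8]]]'
python3 -m jog '[[[0,0,0,0,0,8],[0,0,0,0,0,8],[0,0,0,0,0,8],[0,0,0,0,0,8],[0,0,0,0,0,8],[0,0,0,0,0,8],[0,0,0,0,0,8],[0,0,0,0,0,8]]]'
python3 -m jog '[[[0,0,5,0,0,8],[0,0,5,0,0,9],[0,0,0,0,0,0],[0,0,0,0,0,0]]]'
python3 -c "
from h import *
go(.6306,.09,.074,-np.pi/2)"
```

```text
t: 52.25
eef_pos: [0.6311, 0.0865, 0.1364]
tool_rot: [0.081, 0.997, -0.001, -0.001]
wrist_force: [-0.0, -0.6, -0.8]
opening: 0.453
gripper_force: 60.8
t: 53.05
eef_pos: [0.6302, 0.0885, 0.1366]
tool_rot: [0.596, 0.803, -0.001, -0.001]
wrist_force: [0.1, 0.5, -0.6]
opening: 0.451
gripper_force: 60.8
t: 53.45
eef_pos: [0.6304, 0.0886, 0.127]
tool_rot: [0.702, 0.712, -0.001, -0.0]
wrist_force: [1.1, -0.2, -0.8]
opening: 0.447
gripper_force: 60.8
first shift [ 1.4  0.3 53. ] then turn [-0.1  0.1  0.8]
or first turn then shift [ 1.4  0.2 53. ]
```

```bash
python3 -m jog '[[[1.4,0,20,0,0,0.8],[0,0,20,0,0,0],[0,0,9,0,0,0],[0,0,0,0,0,0],[0,0,0,0,0,0],[0,0,0,0,0,0]]]'
python3 -m jog '[[[0,0,2,0,0,0],[0,0,1,0,0,0],[0,0,0,0,0,0],[0,0,0,0,0,0]]]'
python3 -m jog '[[[0,0,1,0,0,0],[0,0,0,0,0,0],[0,0,0,0,0,0]]]'
python3 -m jog '[[[0,0,1,0,0,0],[0,0,0,0,0,0],[0,0,0,0,0,0]]]'
```

```text
t: 54.05
eef_pos: [0.6317, 0.0897, 0.0799]
tool_rot: [0.708, 0.706, 0.0, 0.0]
wrist_force: [-0.2, -0.5, 0.4]
opening: 0.456
gripper_force: 60.8
t: 54.45
eef_pos: [0.6309, 0.09, 0.0759]
tool_rot: [0.708, 0.706, -0.0, -0.0]
wrist_force: [-0.2, 0.1, 0.0]
opening: 0.455
gripper_force: 60.8
t: 54.75
eef_pos: [0.6309, 0.0899, 0.0748]
tool_rot: [0.708, 0.706, -0.0, -0.0]
wrist_force: [0.1, 0.1, -0.8]
opening: 0.453
gripper_force: 60.8
t: 55.05
eef_pos: [0.631, 0.0899, 0.0741]
tool_rot: [0.708, 0.706, -0.0, -0.0]
wrist_force: [0.4, 0.1, 2.4]
opening: 0.454
gripper_force: 61.0
```

```bash
python3 -m jog '[[[0,0,0,0,0,0],[0,0,0,0,0,0],[0,0,0,0,0,0],[0,0,0,0,0,0]]]' 58
python3 -m jog '[[[0,0,-10,0,0,0],[0,0,-25,0,0,0],[0,0,-35,0,0,0],[0,-30,-20,0,0,0],[0,-45,-10,0,0,0],[0,-45,0,0,0,0],[0,0,0,0,0,0]]]'
python3 - <<'E'
from h import *
a=shot("top","topA");b=shot("side","sideA")
o=cv2.resize(b[150:290,190:330],None,fx=4,fy=4,interpolation=cv2.INTER_CUBIC)
q=cv2.resize(a[150:250,200:380],None,fx=2.2,fy=2.2,interpolation=cv2.INTER_CUBIC)
im=np.zeros((560,800,3),np.uint8);im[:, :390]=o[:,85:475];im[:220,392:788]=q
cv2.imwrite("pics/cA.png",cv2.cvtColor(im,cv2.COLOR_RGB2BGR))
print(r.read_state()["eef_pos"])
E
```

```text
t: 55.45
eef_pos: [0.6309, 0.0899, 0.0737]
tool_rot: [0.708, 0.706, -0.0, -0.0]
wrist_force: [0.4, 0.2, 0.2]
opening: 0.684
gripper_force: 0.0
t: 56.15
eef_pos: [0.5043, 0.0899, 0.1732]
tool_rot: [0.708, 0.706, -0.002, -0.004]
wrist_force: [-0.2, 0.4, -0.8]
opening: 0.675
gripper_force: 0.0
[0.51068039 0.09073078 0.17469428]
```

View pics/cA.png

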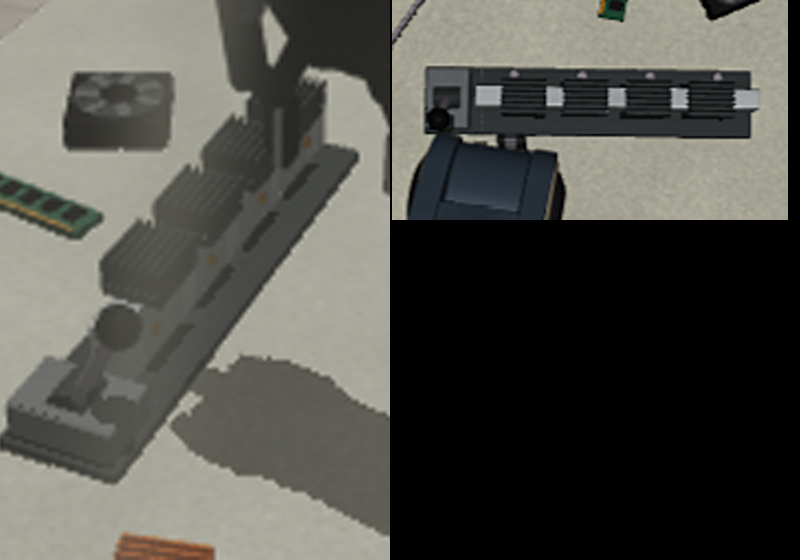

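All four sinks sit on the bar, fins up and in line, with bar showing at both ends (about (487,97) and (746,99)). The lever knob is at (118,327) in the side crop and (438,118) in the top crop, leaning to the robot side. I triangulate it.

```bash
python3 - <<'E'
from h import *
P=[]
for n in("top","side"):
    c=r.get_calibration(n);P.append(c["intrinsics"]@c["camera_from_world"][:3])
X=cv2.triangulatePoints(P[0],P[1],np.array([[220.9],[203.6]]),np.array([[240.7],[231.7]]))
X=X[:3,0]/X[3];print("knob",X,proj(X),proj(X,"side"))
go(.545,.181,.12,-np.pi/2)
E
```

```text
knob [0.60150059 0.17929028 0.09041785] [[220.91929279 203.64523735]] [[240.63741816 231.69200213]]
first shift [90.3 34.1 54.8] then turn [ 0.  -0.1 -0.1]
or first turn then shift [90.3 34.3 54.7]
```

```bash
python3 -m jog '[[[30,10,0,0,0,0],[30,10,0,0,0,0],[30,14,0,0,0,0],[0,0,30,0,0,0],[0,0,30,0,0,0],[0,0,25,0,0,0],[0,0,5,0,0,0],[0,0,0,0,0,0]]]' 0 20
python3 -m jog '[[[0,5,0,0,0,0],[0,10,0,0,0,0],[0,10,0,0,0,0],[0,5,0,0,0,0],[0,5,0,0,0,0],[0,5,0,0,0,0],[0,5,0,0,0,0],[0,0,0,0,0,0]]]'
python3 -m jog '[[[0,5,0,0,0,0],[0,5,0,0,0,0],[0,5,0,0,0,0],[0,5,0,0,0,0],[0,0,0,0,0,0]]]'
```

```text
t: 57.05
eef_pos: [0.5462, 0.1799, 0.0835]
tool_rot: [0.708, 0.706, -0.001, 0.0]
wrist_force: [0.2, 0.2, 0.4]
opening: -0.001
gripper_force: 0.0
t: 57.85
eef_pos: [0.5911, 0.1799, 0.0839]
tool_rot: [0.708, 0.706, 0.0, 0.0]
wrist_force: [0.1, -0.4, -0.6]
opening: -0.003
gripper_force: 0.0
t: 58.35
eef_pos: [0.6112, 0.1799, 0.0838]
tool_rot: [0.708, 0.706, 0.0, 0.001]
wrist_force: [-0.2, -0.0, 0.4]
opening: -0.001
gripper_force: 0.0
```

```bash
python3 -m jog '[[[0,5,0,0,0,0],[0,5,0,0,0,0],[0,5,0,0,0,0],[0,0,0,0,0,0]]]'
python3 -m jog '[[[0,4,0,0,0,0],[0,4,0,0,0,0],[0,0,0,0,0,0]]]'
python3 - <<'E'
from h import *
b=shot("side","sideB");a=shot("top","topB")
im=np.hstack([cv2.resize(x,None,fx=4,fy=4,interpolation=cv2.INTER_CUBIC) for x in(b[190:290,200:300],a[150:250,190:290])])
cv2.imwrite("pics/cB.png",cv2.cvtColor(im,cv2.COLOR_RGB2BGR))
E
```

```text
t: 58.75
eef_pos: [0.6258, 0.1798, 0.0835]
tool_rot: [0.708, 0.706, -0.0, 0.0]
wrist_force: [0.4, -0.1, -0.2]
opening: -0.003
gripper_force: 0.0
t: 59.05
eef_pos: [0.6337, 0.1799, 0.0837]
tool_rot: [0.708, 0.706, -0.0, 0.0]
wrist_force: [-0.1, 0.6, 0.3]
opening: -0.001
gripper_force: 0.0
```

View pics/cB.png

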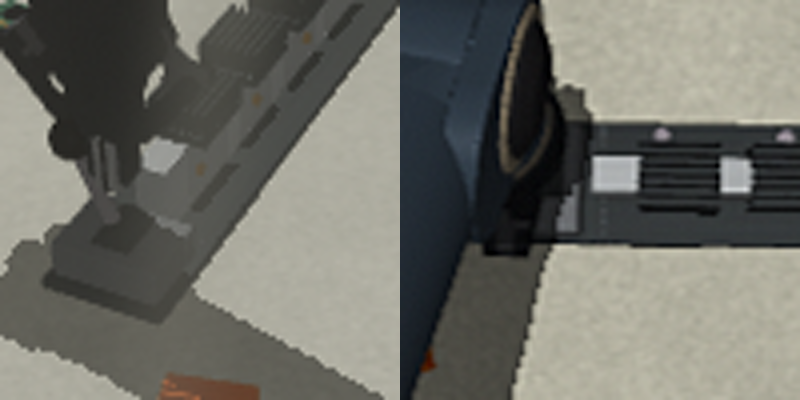

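The fingers have pushed the knob to the far side, at (70,140) in the side crop. I keep pushing until it meets its stop.

```bash
python3 -m jog '[[[0,3,0,0,0,0],[0,3,0,0,0,0],[0,0,0,0,0,0]]]'
python3 -m jog '[[[0,3,0,0,0,0],[0,0,0,0,0,0]]]'
python3 -m jog '[[[0,3,0,0,0,0],[0,0,0,0,0,0]]]'
```

```text
t: 59.45
eef_pos: [0.6395, 0.1799, 0.0837]
tool_rot: [0.708, 0.706, -0.0, 0.0]
wrist_force: [-0.1, 0.1, -0.5]
opening: 0.003
gripper_force: 0.2
t: 59.65
eef_pos: [0.64, 0.1799, 0.0836]
tool_rot: [0.708, 0.706, -0.002, -0.002]
wrist_force: [-7.5, 0.2, 4.2]
opening: 0.001
gripper_force: 3.7
t: 59.85
eef_pos: [0.6403, 0.1799, 0.0835]
tool_rot: [0.708, 0.706, -0.004, -0.005]
wrist_force: [-15.1, -0.6, 10.5]
opening: 0.001
gripper_force: 7.5
```

```bash
python3 - <<'E'
from h import *
b=shot("side","sideC").astype(int)
p=cv2.imread("pics/sideB.png")[...,::-1].astype(int)
# knob at pivot+70mm for angles
for th in(-.5,0,.3,.4,.5,.6):
    X=[.6305+.07*np.sin(th),.180,.029+.07*np.cos(th)];print(th,np.round(X,3),proj(X,"side")[0].round(1))
def knob(i):
    g=i.max(2)[205:245,195:228];v,u=np.nonzero(g<75)
    for row in range(40): print("".join("#" if x<60 else "+" if x<90 else "." for x in g[row]))
knob(b)
E
```

```text
-0.5 [0.597 0.18  0.09 ] [242.3 232.4]
0 [0.63  0.18  0.099] [228.8 225.5]
0.3 [0.651 0.18  0.096] [221.  224.3]
0.4 [0.658 0.18  0.093] [218.6 224.4]
0.5 [0.664 0.18  0.09 ] [216.3 224.8]
0.6 [0.67  0.18  0.087] [214.2 225.4]
.....############################
......###########################
.......##########################
........######+.#################
........+######..################
.........######...###############
..........######..###############
...........######.+##############
............#####################
............+####################
.............####################
..............###################
...............##################
................#################
.................+#+#############
..................###############
................+################
................#################
...............+#########++######
...............##########++######
...............##########++#+++##
...............+##########+##++##
................##########+##++##
.................#########+##++##
.................+########+##+++#
....................+.#+##++#+++#
.......................+##++#+++#
.......................++#++#+++#
........................++++#+++#
........................++++#+++#
.........................+++##+++
..........................++#++++
..........................+++++..
...........................++++..
...........................+++++.
...........................++++++
..........................+++++++
..........................+++++++
.........................++++++++
........................+++++++++
```

The lever is against its stop: the force rises at x = 0.640 and the knob sits at about (215,224), which matches +0.5 rad. I retract and make a final numeric check.

```bash
python3 -m jog '[[[0,-6,0,0,0,0],[0,-10,0,0,0,0],[0,-20,0,0,0,0],[0,-20,-10,0,0,0],[0,-20,-30,0,0,0],[0,-20,-40,0,0,0],[0,-20,-40,0,0,0],[0,0,0,0,0,0]]]'
python3 -m jog '[[[40,0,0,0,0,0],[40,0,0,0,0,0],[40,0,0,0,0,0],[40,0,0,0,0,0],[0,0,0,0,0,0],[0,0,0,0,0,0],[0,0,0,0,0,0]]]'
python3 - <<'E'
from h import *
b=shot("side","sideD").astype(int);a=shot("top","topD").astype(int)
A=cv2.cvtColor(cv2.imread("pics/topA.png"),cv2.COLOR_BGR2RGB).astype(int);B=cv2.cvtColor(cv2.imread("pics/sideA.png"),cv2.COLOR_BGR2RGB).astype(int)
for n,x0,y0,w,h in(("sinks",235,178,135,35),("rest",385,180,60,60)):
    print(n,"top px changed",(np.abs(a-A)[y0:y0+h,x0:x0+w].max(2)>50).sum())
u=proj([.5966,-.3018,.05],"side")[0].astype(int);print("rest side changed",(np.abs(b-B)[u[1]-30:u[1]+30,u[0]-30:u[0]+30].max(2)>50).sum())
g=b.max(2)[212:240,205:245]
for row in g: print("".join("#" if x<60 else "+" if x<90 else "." for x in row))
d=a.max(2)<90;t=np.linspace(0,2*np.pi,40);cyl=np.array([[.034*np.cos(k),.034*np.sin(k),z] for k in t for z in(0,.03)])
print("pot",*fit(d,(385,235,75,75),cyl,[.44,-.31,0]))
E
```

```text
t: 60.7
eef_pos: [0.5304, 0.1807, 0.2087]
tool_rot: [0.708, 0.706, 0.004, 0.0]
wrist_force: [1.1, -0.2, -0.6]
opening: 0.004
gripper_force: 0.0
t: 61.4
eef_pos: [0.5301, 0.3386, 0.2036]
tool_rot: [0.709, 0.705, -0.001, 0.0]
wrist_force: [0.4, -0.3, -0.0]
opening: -0.002
gripper_force: 0.0
sinks top px changed 14
rest top px changed 0
rest side changed 1409
######################################++
#####################################+++
##.+################################++++
#+..################################++++
##...###############################++++
##....#############################+++++
###...+############################+++++
####...############################+++++
#####.+###########################++++++
#####+############################++++++
##################################++++++
##################################++++++
#################################+.+++++
#################################+...+++
.##################################+++++
..#################################+++++
...###############################++++++
....###+#########################+++++++
..........+######################+++++++
...........######################+++++++
............#####################+++++++
............####################++++++++
.............###################++++++++
..............###++#############+++++++.
..............##+++#############++++++..
..............##+++#++#########++++++...
..............##+++#+++########+++++....
..............+#+++#+++++######++.......
pot [ 0.45131296 -0.34229886  0.2270539 ] 0.9543065034688928
```

```bash
python3 - <<'E'
from h import *
a=cv2.imread("pics/topD.png").max(2)
print(proj([.664,.18,.09]),proj([.6015,.18,.09]))
for row in a[172:214,208:245]: print("".join("#" if x<28 else "+" if x<75 else "." for x in row))
E
```

```text
[[221.36077479 177.70104445]] [[220.64719383 203.6594247 ]]
............++++.....................
..........+######....................
..........########+..................
.........#########+..................
.........##########..................
.........##########+.................
.........##########+.................
.........+########+++................
........++#########+#+...............
........+.+#######+++.....+++++++++++
...........++##++++#+......++++++++++
.............+++++#+.......++++++++++
.............++++++........++++++++++
........+.....+++++........++++++++++
..............+++++........++++++++++
..............+++++.......+++++++++++
..............++++........+++++++++++
...........++++++++++++...++++.......
..........++##+++++####+..+#++.......
..........+++++++++++++...+#++.......
..........++++++.++++++...+#++.......
..........+++++++++++++...+#++.......
.......+..+++++++++++++...+#++.......
.......+..+++++++++++++...++++.......
.......+..+++++++++++++...++++.......
..........+++++++++++++...++++.......
.......+..++##########+...+++++++++++
.......++.......++++++....+++++++++++
.......+..................+++++++++++
.......+..................+++++++++++
.......+..................+++++++++++
.......+..................+++++++++++
.......+..................+++++++++++
.......+..................+++++++++++
.......+..................+++++++++++
.......++.................+++++++++++
.......++++++++++++++++++++++++++++++
.......++++++++++++++++++++++++++++++
.......+################++++++#++++++
.....................................
.....................................
.....................................
```

The knob is at about (221.5,177), which is the fully-over position. The sinks and the rest look unchanged in the top view, and the robot is touching nothing.

```bash
python3 -c "
from cell import r
print(r.sign_off())"
```

```text
the job is handed in; nothing more can be done
None
```

The job is handed in: I dipped the spatula, drew it along the bar and laid it in its rest, set all four heatsinks on the bar, then threw the switch fully over, at about 61 s of the 210 s limit.

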